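# Cap the movement, peel the top tray off the stack and hand it over

## Robot

A 7-joint arm with a two-finger parallel gripper is mounted at the origin on the work surface. World frame = base frame: x ahead of the robot, y to its left, z up, the work surface at z = 0. Lengths are in m, angles in rad, forces in N, time in s.
With the tool pointing down it reaches from about 0.4 to 0.875 m from the base axis. Payload 19.3 kg.
Tool frame: the origin (TCP) lies at the very end of the fingers, on their centre line; the grasp point (between the pads) lies 19 mm behind it; z points along the fingers, y is the direction in which the jaws open and shut (so a half turn about z gives the same grasp; the last joint's range is limited). The gripper opens to 85 mm and grips with 20 to 120 N. Pads are 22 mm wide; open, the fingers measure 114 mm over their backs; the gripper's body (76 mm by 85 mm) begins 54 mm behind the grasp point. The pads swing forward as they close: fully open they stand 13 mm farther back than shut.
Start: joints at [-1.403, 0.521, -0.036, 1.599, 0.021, 1.021, -0.113], TCP at [0.147, 0.607, 0.231] pointing down, gripper open.
Joint ranges: [-2.91, 2.91], [-0.3, 2.13], [-1.5, 1.42], [0.17, 2.43], [-1.26, 4.41], [0.16, 1.93], [-2.52, 2.52]. Speed limits (rad/s): [1.89, 1.89, 2.39, 2.39, 3.01, 3.01, 3.01].

## Interface

Orientations are given as [roll, pitch, yaw] about the fixed x, y, z axes, in that order (R = Rz(yaw) Ry(pitch) Rx(roll)).
In Python, from workcell import bot gives the robot as it stands. The module is installed in compiled form; this text tells all that it offers.
- The arm moves only by the shell command python3 -m inch 'ROWS' [FORCE]. ROWS is JSON, a list of rows, each an object of numbers: "dx", "dy", "dz": the shift along the tool's x, y, z in mm; "rx", "ry", "rz": the turn, a rotation vector about the tool's x, y, z in rad; "hand": the closure, from -1 (fully open) to 1 (shut), so that 0 is half open. In form: [{"dx": .., "dy": .., "dz": .., "rx": .., "ry": .., "rz": .., "hand": ..}, ...]. A call has 1 to 10 rows; each row shifts and turns the commanded pose from where the row before left it, along the tool's axes as they then stand; what a row does not reach is not made up. A row lasts 1/10 s, in which the tool goes at most 50 mm and 8.59 degrees, less where a joint would pass 70% of its speed; a pose out of reach is approached as far as the arm can. A call with a gripper value outside its range is refused whole. The fingers move at their own pace and stop on an object; FORCE is the grip in N (left out, the last holds). Time passes only in rows, so rows that do not move let the fingers close. It gives the time, the measured TCP pose, the force and the opening at its end, in the units of the state.
- bot.observe(): the state, without advancing time (a new reading comes with each control period).
- bot.grab_frame(name): name is "scene" or "top" or "wrist"; returns (picture, depth): 480x640x3 uint8, red, green, blue; 480x640 float32, m along the optical axis (not along the pixel's ray), 0 where there is no reading.
- bot.get_calibration(name): a dict with "vertical_fov" (degrees; the focal length in pixels is half the picture's height over the tangent of half this angle, whatever the lens; pixels are square), "cx", "cy" (the principal point, pixels), "origin" and "orientation" of the camera in the world. Camera axes: x right, y down, z forward; pixel columns grow to the right and rows downward; lengths in m; the calibration is good to about 2 mm. The wrist camera is an equidistant fisheye: a pixel r from the principal point sees the ray r / f radians off the axis. A picture is of the moment at which its call begins: read the wrist's pose just before it. get_calibration takes no time and is no camera call; for the wrist camera it gives the pose at the moment of the call.
- bot.job_done(): hands the job in, once; it reports no verdict.
Trained networks look in the newest picture that a camera, given by its name, has taken for a name from the list of things; names that differ only in an ending like _2 or _b are one class to them, and where a whole thing is asked for, a point or a joint stands for the part that bears it (a point fixed in the world has none). Each returns a list of dicts, best first, with "score" (0 to 1); they miss things now and then, are a little off and sometimes report something else, mostly with a low value. They report only what shows in the picture. A call takes as long as a camera call. They do not tell look-alikes from the thing itself.
- bot.trace(camera, target): "region" (480x640 bool, what is visible of it) and "box" ([left, top, right, bottom] in pixels, round what is visible of it).
- bot.tip_of(camera, target): "centre" ([row, column] in pixels: a listed point, or the origin of a listed thing).
The state is a dict: "clock": time; "qpos": joint angles; "qd": joint speeds; "joint_efforts": joint torques, N m; "position": TCP position; "tool_rot": TCP orientation; "force": force on the tool from outside, world axes, zero at the start; "moment": the same for the moment, N m; "grip_width": finger opening in m.
Only numpy, scipy, OpenCV 4.12 (cv2) and the standard library are available. Lean on these libraries where they do the work, as an engineer would, in place of code of your own. Each camera call takes 0.05 s, during which the arm holds its last target.

## Task

Put the blue dust cap, rim down, over the bare brass movement in the walled pocket of the top tray and let go of it. The tray clings to the trays below, so then take it by its yellow corner grip and lift that corner first, until the tray peels off and the trays below stay in their holder. Finish while still holding the tray in the gripper, still and level, about 20 cm above the middle of the round green hand-over mat, with the cap still over the movement; keep the cap and the tray from tipping over, and leave the other things on the bench alone.

Things in the scene. Friction and masses are not known exactly. Their poses are not given: they have to be found in the camera images.
- cap_center (a point): Centre of the loose blue dust cap, 15 mm above its rim: a hollow round cap, 44 mm outside, 38 mm inside, 14 mm high, open below, with an upright black knob on top, 14 mm diameter and 16 mm high (30 mm overall). About 35 g. Starts rim down on the bench, left or right of the stack. Its z axis points from rim to knob.
- tray_center (a point): Middle of the top tray's plate: cream with yellow edge lines, 150 (x) by 110 (y) by 4 mm, upper face 40 mm above the bench at the start; 120 g. Below it a plug, 120 by 80 by 7 mm, sits with 4 mm play in a well of the stack. Four spring pads rub on the plug's long sides near its ends (x +-45, y +-40 mm), each clinging with about 1.4 N until it is lifted about 7 mm.
- tray_tab (a point): Middle of the tray's yellow corner grip, an upright block on the plate, 24 mm high, 24 mm wide, 10 mm thick along the line half-way between the tray's +x and +y axes, which runs from the grip across the tray. At x -60, y -40, z +14 mm from tray_center in the tray's axes. 60 mm of free plate inwards of it.
- tray_far (a point): The corner of the top tray opposite to the yellow grip, on the underside of the plate: x +75, y +55, z -2 mm from tray_center in the tray's axes.
- tray_near (a point): The corner of the top tray beside the yellow grip, on the underside of the plate: x -75, y -55, z -2 mm from tray_center in the tray's axes.
- tray_pocket (a point): Middle of the walled square pocket on the top tray, on its floor (the plate's upper face): x +34, y 0, z +2 mm from tray_center. Inside 52 by 52 mm, walls 4 mm thick and 8 mm high. In its middle, fixed to the tray, the bare brass movement, 26 mm diameter and 4 mm high; the cap fits over it with its rim on the pocket floor.
- stack_center (a point): Centre of the loose lower stack: three cream trays with yellow rims stuck into one, 150 by 110 by 30 mm (6 to 36 mm above the bench), 0.86 to 1.0 kg, with 5 mm play in a fixed grey holder, 172 by 132 mm, rim 18 mm high. Same axes as the tray. Tilting the tray about the corner opposite to the grip, over some 0.15 rad, frees it while the stack stays.
- tray: The top tray itself (origin at the middle of the plate's underside, 2 mm below tray_center).
- cap: The dust cap itself (origin at the middle of its rim, 15 mm below cap_center).
- stack: The lower stack itself (origin at the middle of its underside, 15 mm below stack_center).
- mat_center (a point): Middle of the round green hand-over mat's top, 110 mm diameter, 3 mm high, fixed flat on the bench on the other side of the stack from the cap's start.
- redbox: Bystander: red box with six compartments, 90 by 120 by 30 mm, beyond the stack.
- dish: Bystander: small blue parts dish, 45 by 55 by 16 mm, near the robot.
- loupe: Bystander: black eye loupe, 38 mm diameter, 42 mm high.
- driver: Bystander: small screwdriver with red handle, 130 mm long, lying near the robot.
- bottle: Bystander: white bottle, 60 mm diameter, 120 mm high.
- jar: Bystander: amber jar, 64 mm diameter, 50 mm high.
There are look-alikes about, which are no part of the job. What is shaped like the cap but pink or turquoise is not meant. What is shaped like the tray but orange is not meant.

How it is judged:
By the outcome, as a careful person would: the job done as asked, in the order asked, and still so for the second after the job is handed in, while the arm keeps its last pose, push and grip.
It also fails if it takes over 61 s, if anything falls off the work surface, if the arm or the gripper's body presses on something with over 40 N, if the wrist force passes 120 N, or if a joint passes its speed limit or range.

## Working session

There is one attempt and no reset: what is moved stays moved. The work goes in short steps, Python scripts to look and compute and a shell command to move; the robot and the scene stay as the last step left them, time stands still between calls to the robot, and variables do not carry over. Pictures are saved under pics/ and viewed, and the job is handed in when it is done.

```bash
mkdir -p pics; ls
cat > h.py <<'E'
import numpy as np, cv2
from workcell import bot
from scipy.spatial.transform import Rotation as R
def Rm(o): 
    o=np.array(o)
    return o if o.shape==(3,3) else R.from_euler('xyz',o).as_matrix()
def px2w(cal,r,c,d,fish=False):
    f=240/np.tan(np.radians(cal['vertical_fov'])/2)
    x=(c-cal['cx'])/f; y=(r-cal['cy'])/f
    if fish:
        t=np.hypot(x,y); s=np.tan(t)/max(t,1e-9); x*=s;y*=s
    return np.array(cal['origin'])+Rm(cal['orientation'])@(np.array([x,y,1])*d)
def cloud(cal,D,fish=False):
    f=240/np.tan(np.radians(cal['vertical_fov'])/2)
    c,r=np.meshgrid(np.arange(640),np.arange(480))
    x=(c-cal['cx'])/f; y=(r-cal['cy'])/f
    if fish:
        t=np.hypot(x,y)+1e-9; s=np.tan(t)/t; x=x*s;y=y*s
    P=np.stack([x*D,y*D,D],-1)
    return P@Rm(cal['orientation']).T+np.array(cal['origin'])
def save(n,im): cv2.imwrite('pics/'+n+'.png',im[...,::-1])
E
python3 - <<'E'
from h import *
print(bot.observe())
for n in ['scene','top','wrist']:
    c=bot.get_calibration(n);print(n,c)
    im,d=bot.grab_frame(n);save(n+'0',im);np.savez('pics/%s0.npz'%n,im=im,d=d)
E
```

```text
pics
{'clock': 0.0, 'qpos': array([-1.40320562,  0.522013  , -0.03633535,  1.59999711,  0.0212113 ,
        1.0210843 , -0.11281354]), 'qd': array([ 0.00087849,  0.00042961, -0.00065574,  0.00057318, -0.00011245,
        0.00085443, -0.000552  ]), 'joint_efforts': array([-4.46201338e-04, -9.27108765e+01,  1.97976843e+00, -3.69923508e+01,
        1.79027970e-02,  8.24169052e-03,  5.59962427e-05]), 'position': array([0.14717871, 0.60708462, 0.23073017]), 'tool_rot': array([-3.14047948e+00,  8.46900848e-05,  2.90379109e+00]), 'force': array([-0.85608468,  0.31408568,  0.38431247]), 'moment': array([ 0.03212439, -0.02826942, -0.01006208]), 'grip_width': 0.08569550486503708}
scene {'vertical_fov': 56.41423112674704, 'cx': 312.95129426263793, 'cy': 244.95513827843706, 'origin': array([1.03320666, 0.60973101, 0.75968388]), 'orientation': array([-2.32755666e+00, -1.70365740e-03,  2.50995546e+00])}
top {'vertical_fov': 47.24419594072587, 'cx': 315.6536445394818, 'cy': 242.91515776257694, 'origin': array([ 0.37007644, -0.01567116,  1.18639005]), 'orientation': array([-2.94007849,  0.00527518, -1.56562714])}
wrist {'vertical_fov': 65.70646984690485, 'cx': 325.14636969312386, 'cy': 237.18932920494152, 'origin': array([0.07600772, 0.62492423, 0.37318483]), 'orientation': array([2.84648561e+00, 1.37235978e-03, 1.33315938e+00])}
```

View pics/scene0.png

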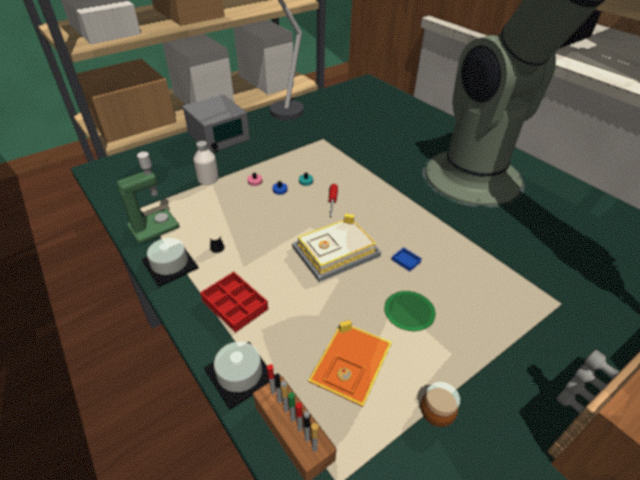

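View pics/top0.png

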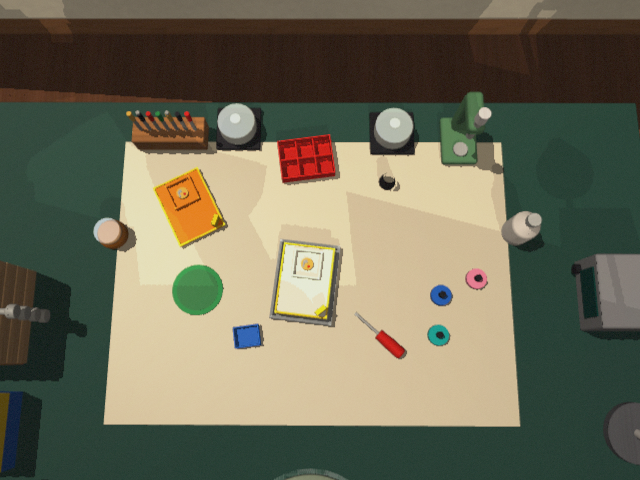

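In the top view, three things are cap-shaped: blue (441,295), pink (476,279) and turquoise (438,335). The blue one is meant. Two are tray-shaped: the cream tray in the holder (306,281), which is meant, and an orange one (190,207). The mat is at (198,289). Next I'll measure these and confirm the choice in a crop.

Run:
```python
from h import *
for n in ['scene','top']:
    bot.grab_frame(n) 
    im=np.load('pics/%s0.npz'%n);d=im['d'];im=im['im'];c=bot.get_calibration(n);P=cloud(c,d)
    np.save('pics/%s_P.npy'%n,P)
    hsv=cv2.cvtColor(im,cv2.COLOR_RGB2HSV).astype(int)
    print(n)
    for t in ['cap_center','tray_center','tray_tab','tray_pocket','mat_center','tray_far','tray_near','stack_center']:
        for q in bot.tip_of(n,t)[:3]:
            r,cc=q['centre']; ri,ci=int(round(r)),int(round(cc))
            print(t,round(q['score'],2),np.round(q['centre'],1),P[min(ri,479),min(ci,639)].round(4))
    H,S,V=hsv[...,0],hsv[...,1],hsv[...,2]
    for nm,lo,hi in [('blue',105,125),('green',55,75),('yellow',24,33)]:
        m=((H>=lo)&(H<=hi)&(S>130)&(V>70)).astype(np.uint8)
        k,l,st,ce=cv2.connectedComponentsWithStats(m)
        for i in range(1,k):
            if st[i,4]>25:
                q=P[l==i]; q=q[(q[:,2]<0.2)]
                if len(q): print(nm,st[i].tolist(),q.mean(0).round(4),q.min(0).round(3),q.max(0).round(3))
im=np.load('pics/top0.npz')['im']
a=cv2.resize(im[230:350,260:500],(800,400),interpolation=cv2.INTER_CUBIC);save('crop0',a)
```

```text
scene
cap_center 0.74 [184.6 278.6] [ 0.5048 -0.2709  0.0239]
cap_center 0.68 [180.2 253.1] [ 0.5432 -0.3498  0.0118]
cap_center 0.51 [176.5 302.7] [ 0.4203 -0.2745  0.0178]
tray_center 0.95 [242.9 337.1] [0.5377 0.0294 0.0474]
tray_center 0.93 [358.8 352.9] [0.6891 0.2722 0.0087]
tray_tab 0.94 [217.4 347.6] [ 0.4652 -0.0194  0.0578]
tray_tab 0.63 [325.7 344.7] [0.662  0.213  0.0275]
tray_pocket 0.95 [374.6 343.3] [0.7284 0.2898 0.014 ]
tray_pocket 0.65 [241.5 326.1] [0.5572 0.0126 0.0487]
mat_center 0.82 [311.3 409.5] [0.5123 0.2506 0.002 ]
mat_center 0.38 [242.1 336.4] [0.5362 0.0239 0.0457]
tray_far 0.75 [404.2 363. ] [0.7345 0.3538 0.0108]
tray_far 0.72 [246.6 216.6] [ 0.7583 -0.155   0.0164]
tray_far 0.7 [268.4 324.1] [0.5944 0.0548 0.0198]
tray_near 0.78 [322.4 344.6] [0.6593 0.2092 0.0345]
tray_near 0.68 [216.8 352.7] [ 0.4589 -0.0082  0.0622]
tray_near 0.36 [261.3 404.7] [0.415  0.1372 0.0028]
stack_center 0.74 [246.3 218.1] [ 0.7559 -0.1533  0.0197]
stack_center 0.59 [243.7 334.5] [0.5399 0.0213 0.0394]
stack_center 0.48 [221.1 349.1] [ 0.465  -0.0148  0.048 ]
blue [273, 184
[... 1372 characters left out ...]
r 0.77 [227.2 224.6] [ 0.648   0.1937 -0.0012]
tray_near 0.36 [334.5 376.8] [ 0.4138 -0.1375  0.0238]
stack_center 0.57 [281.2 304.9] [0.522  0.0135 0.0434]
stack_center 0.31 [311.5 317.4] [ 0.4559 -0.012   0.0627]
blue [431, 286, 20, 19, 275] [ 0.4968 -0.275   0.0149] [ 0.477 -0.297  0.003] [ 0.517 -0.254  0.034]
blue [233, 324, 28, 24, 535] [0.4089 0.1375 0.006 ] [ 0.386  0.107 -0.004] [0.434 0.166 0.021]
green [173, 266, 49, 49, 564] [0.5071 0.2459 0.003 ] [ 0.455  0.196 -0.003] [0.56  0.301 0.01 ]
yellow [153, 167, 69, 80, 388] [0.6868 0.2679 0.0152] [ 0.603  0.2   -0.004] [0.783 0.356 0.039]
yellow [274, 242, 61, 77, 535] [0.5175 0.0149 0.0397] [ 0.447 -0.048  0.002] [0.606 0.08  0.07 ]
```

View pics/crop0.png

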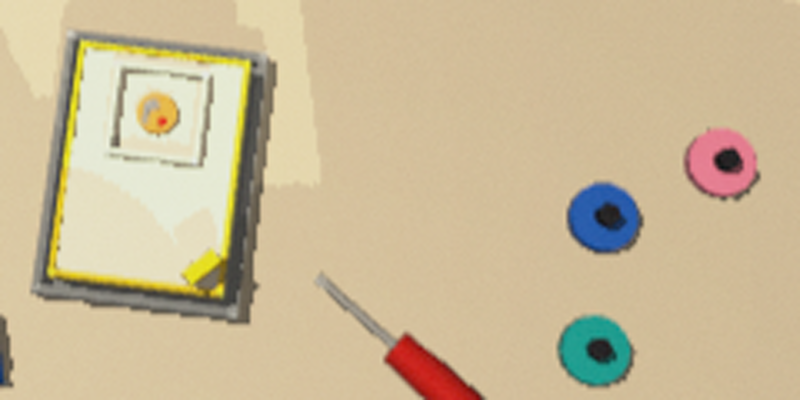

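The enlarged crop confirms it: the blue cap is at crop (603,217), top (441,295), next to the pink and turquoise ones, and the tray is cream. Now I'll move the arm towards the cap in an arc.

```bash
python3 -m inch '[{"dx":-43,"dy":-16},{"dx":-43,"dy":-16},{"dx":-43,"dy":-16},{"dx":-43,"dy":-16},{"dx":-43,"dy":-16},{"dx":-43,"dy":-16},{"dx":-43,"dy":-16},{"dx":-43,"dy":-16}]' 30
cat >> h.py <<'E'
def to(p,yawy=None):
    s=bot.observe(); M=Rm(s['tool_rot']); d=M.T@(np.array(p)-s['position'])*1000
    print('clock',s['clock'],'pos',s['position'].round(4),'rot',s['tool_rot'].round(4),'d_tool_mm',d.round(1),'q',s['qpos'].round(2),'F',s['force'].round(1),'g',s['grip_width'].round(4))
    if yawy is not None:
        # desired tool down with tool y at world angle yawy
        y=np.array([np.cos(yawy),np.sin(yawy),0]);z=np.array([0,0,-1.]);x=np.cross(y,z)
        D=np.stack([x,y,z],1); print('rotvec tool',R.from_matrix(M.T@D).as_rotvec().round(4))
E
python3 -c "
from h import *
to([.55,.05,.23],np.radians(37))"
```

```text
schema error: expected keys dx, dy, dz, rx, ry, rz, hand
Traceback (most recent call last):
  File "h.py", line 24, in to
    print('clock',s['clock'],'pos',s['position'].round(4),'rot',s['tool_rot'].round(4),'d_tool_mm',d.round(1),'q',s['qpos'].round(2),'F',s['force'].round(1),'g',s['grip_width'].round(4))
                                                                                                                                                                 ^^^^^^^^^^^^^^^^^^^^^
AttributeError: 'float' object has no attribute 'round'
```

```bash
sed -i "s/s\['grip_width'\].round(4)/round(float(s['grip_width']),4)/" h.py
python3 -m inch '[{"dx":-43,"dy":-16,"dz":0,"rx":0,"ry":0,"rz":0,"hand":-1},{"dx":-43,"dy":-16,"dz":0,"rx":0,"ry":0,"rz":0,"hand":-0.2},{"dx":-43,"dy":-16,"dz":0,"rx":0,"ry":0,"rz":0,"hand":-0.2},{"dx":-43,"dy":-16,"dz":0,"rx":0,"ry":0,"rz":0,"hand":-0.2},{"dx":-43,"dy":-16,"dz":0,"rx":0,"ry":0,"rz":0,"hand":-0.2},{"dx":-43,"dy":-16,"dz":0,"rx":0,"ry":0,"rz":0,"hand":-0.2},{"dx":-43,"dy":-16,"dz":0,"rx":0,"ry":0,"rz":0,"hand":-0.2},{"dx":-43,"dy":-16,"dz":0,"rx":0,"ry":0,"rz":0,"hand":-0.2}]' 30
python3 -c "
from h import *
to([.55,.05,.23],np.radians(37))"
```

```text
clock: 1.85
position: [0.4528, 0.4007, 0.2315]
tool_rot: [3.141, 0.0, 2.904]
force: [0.1, 0.9, 0.6]
grip_width: 0.0509
clock 1.85 pos [0.4528 0.4007 0.2315] rot [3.1414e+00 1.0000e-04 2.9038e+00] d_tool_mm [-177.  -317.9    1.4] q [-0.84  0.49  0.03  1.66 -0.01  0.99  0.52] F [0.1 0.9 0.6] g 0.0509
rotvec tool [3.000e-04 0.000e+00 6.872e-01]
```

```bash
python3 -m inch '[{"dx":-22,"dy":-40,"dz":0,"rx":0,"ry":0,"rz":0,"hand":-0.2},{"dx":-22,"dy":-40,"dz":0,"rx":0,"ry":0,"rz":0,"hand":-0.2},{"dx":-22,"dy":-40,"dz":0,"rx":0,"ry":0,"rz":0,"hand":-0.2},{"dx":-22,"dy":-40,"dz":0,"rx":0,"ry":0,"rz":0,"hand":-0.2},{"dx":-22,"dy":-40,"dz":0,"rx":0,"ry":0,"rz":0,"hand":-0.2},{"dx":-22,"dy":-40,"dz":0,"rx":0,"ry":0,"rz":0.137,"hand":-0.2},{"dx":0,"dy":0,"dz":0,"rx":0,"ry":0,"rz":0.137,"hand":-0.2},{"dx":0,"dy":0,"dz":0,"rx":0,"ry":0,"rz":0.137,"hand":-0.2},{"dx":0,"dy":0,"dz":0,"rx":0,"ry":0,"rz":0.137,"hand":-0.2},{"dx":0,"dy":0,"dz":0,"rx":0,"ry":0,"rz":0.137,"hand":-0.2}]' 30
python3 - <<'E'
from h import *
to([.50,-.25,.20],np.radians(37))
c=bot.get_calibration('wrist'); im,d=bot.grab_frame('wrist'); save('w1',im); np.savez('pics/w1.npz',im=im,d=d,P=cloud(c,d,True)); print(c)
E
```

```text
clock: 2.85
position: [0.5232, 0.1375, 0.2314]
tool_rot: [3.141, -0.0, 2.213]
force: [0.3, 0.2, -0.6]
grip_width: 0.0518
clock 2.85 pos [0.5232 0.1375 0.2314] rot [ 3.1414 -0.      2.2129] d_tool_mm [-296.4 -250.7   31.3] q [-0.55  0.4   0.24  1.83 -0.12  0.93  0.39] F [ 0.3  0.2 -0.6] g 0.0518
rotvec tool [ 0.0002 -0.     -0.0036]
{'vertical_fov': 65.70646984690485, 'cx': 325.14636969312386, 'cy': 237.18932920494152, 'origin': array([0.47969665, 0.19719013, 0.37378989]), 'orientation': array([2.84614246e+00, 5.81525169e-04, 6.42275172e-01])}
```

View pics/w1.png

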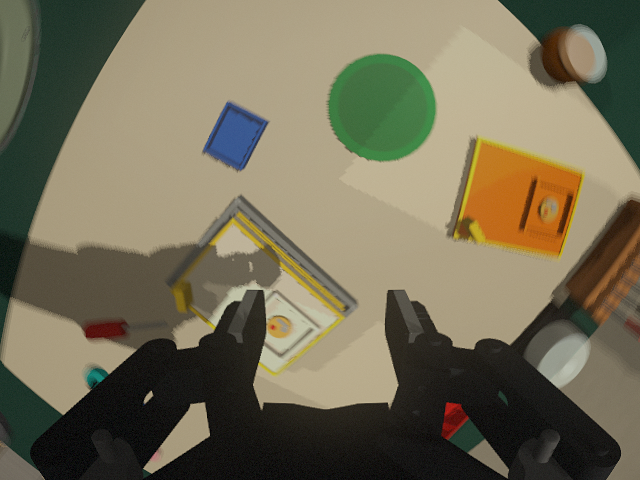

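The wrist view shows the mat at (382,107), the cream tray at (262,290) with its grip at (181,298), and the dish at (236,135). I'll fit the mat and then go over the cap.

```bash
python3 -m inch '[{"dx":-33,"dy":-28,"dz":0,"rx":0,"ry":0,"rz":0,"hand":-0.2},{"dx":-33,"dy":-28,"dz":0,"rx":0,"ry":0,"rz":0,"hand":-0.2},{"dx":-33,"dy":-28,"dz":0,"rx":0,"ry":0,"rz":0,"hand":-0.2},{"dx":-33,"dy":-28,"dz":0,"rx":0,"ry":0,"rz":0,"hand":-0.2},{"dx":-33,"dy":-28,"dz":0,"rx":0,"ry":0,"rz":0,"hand":-0.2},{"dx":-33,"dy":-28,"dz":0,"rx":0,"ry":0,"rz":0,"hand":-0.2},{"dx":-33,"dy":-28,"dz":0,"rx":0,"ry":0,"rz":0,"hand":-0.2},{"dx":-33,"dy":-28,"dz":0,"rx":0,"ry":0,"rz":0,"hand":-0.2}]' 30
python3 - <<'E'
from h import *
z=np.load('pics/w1.npz');im,P=z['im'],z['P']
h=cv2.cvtColor(im,cv2.COLOR_RGB2HSV).astype(int)
m=(h[...,0]>50)&(h[...,0]<75)&(h[...,1]>120)&(h[...,2]>60)
k,l,st,ce=cv2.connectedComponentsWithStats(m.astype(np.uint8)); i=1+np.argmax(st[1:,4]); 
def circ(m):
    q=P[m]; c,r=cv2.minEnclosingCircle(q[:,:2].astype(np.float32)*1000); return np.round(c,1),r,q.mean(0).round(4),np.median(q[:,2])
print(st[i],circ(l==i))
to([.50,-.274,.10])
c=bot.get_calibration('wrist'); im,d=bot.grab_frame('wrist'); save('w2',im); P=cloud(c,d,True); np.savez('pics/w2.npz',im=im,d=d,P=P)
h=cv2.cvtColor(im,cv2.COLOR_RGB2HSV).astype(int)
m=(h[...,0]>105)&(h[...,0]<125)&(h[...,1]>130)&(h[...,2]>60)
k,l,st,ce=cv2.connectedComponentsWithStats(m.astype(np.uint8))
for i in range(1,k):
    if st[i,4]>100: print(st[i],circ(l==i))
for q in bot.tip_of('wrist','cap_center'): 
    r,cc=q['centre']; print(q, P[int(r),int(cc)])
E
```

```text
clock: 3.7
position: [0.5036, -0.2097, 0.2315]
tool_rot: [3.141, 0.0, 2.222]
force: [1.0, -0.5, -0.1]
grip_width: 0.0515
[ 329   55  106  105 2473] (array([509.5, 246.2]), 57.3652229309082, array([0.5121, 0.2475, 0.0039]), np.float64(0.002301900814437985))
clock 3.7 pos [ 0.5036 -0.2097  0.2315] rot [3.1413e+00 2.0000e-04 2.2221e+00] d_tool_mm [-48.9 -41.9 131.5] q [ 0.04  0.41  0.33  1.82 -0.16  0.93  1.09] F [ 1.  -0.5 -0.1] g 0.0515
[264 235  35  36 666] (array([ 485.8, -222.6]), 76.70277404785156, array([ 0.5006, -0.2741,  0.0157]), np.float64(0.013868180536928537))
{'centre': [196.3, 223.7], 'score': 0.68} [ 0.41915113 -0.26162762  0.02669757]
{'centre': [321.9, 267.9], 'score': 0.62} [ 0.53140401 -0.34905707  0.0244652 ]
{'centre': [250.2, 280.1], 'score': 0.59} [ 0.49564065 -0.27135703  0.0297256 ]
```

View pics/w2.png

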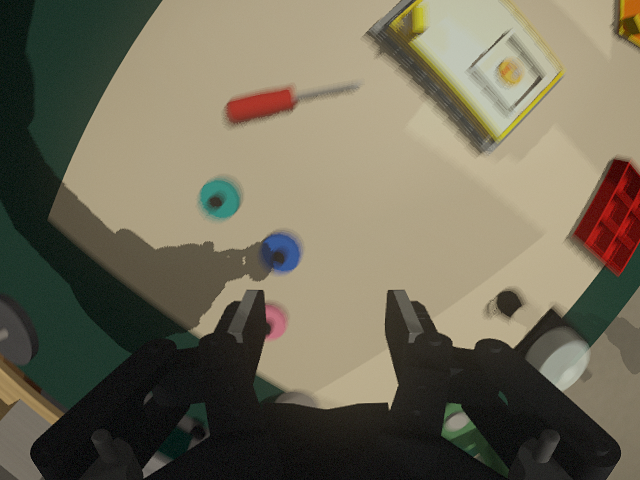

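The blue cap shows at (281,251), between the turquoise one (220,198) and the pink one (268,321).

```bash
cat >> h.py <<'E'
def rayplane(cal,pts,z,fish=False):
    # pts: (row,col)
    out=[]
    f=240/np.tan(np.radians(cal['vertical_fov'])/2)
    o=np.array(cal['origin']);M=Rm(cal['orientation'])
    for r,c in pts:
        x=(c-cal['cx'])/f;y=(r-cal['cy'])/f
        if fish:
            t=np.hypot(x,y)+1e-9;v=np.array([x/t*np.sin(t),y/t*np.sin(t),np.cos(t)])
        else: v=np.array([x,y,1])
        w=M@v; out.append(o+w*(z-o[2])/w[2])
    return np.array(out)
def blobs(im,lo,hi,smin=130,vmin=60,amin=80):
    h=cv2.cvtColor(im,cv2.COLOR_RGB2HSV).astype(int)
    m=((h[...,0]>=lo)&(h[...,0]<=hi)&(h[...,1]>smin)&(h[...,2]>vmin)).astype(np.uint8)
    k,l,st,ce=cv2.connectedComponentsWithStats(m)
    return [(st[i],l==i) for i in range(1,k) if st[i,4]>=amin]
def hullcirc(cal,m,z,fish=False):
    cs=max(cv2.findContours(m.astype(np.uint8),cv2.RETR_EXTERNAL,cv2.CHAIN_APPROX_NONE)[0],key=len)
    cs=cv2.convexHull(cs)[:,0]
    w=rayplane(cal,cs[:,::-1],z,fish)[:,:2].astype(np.float32)*1000
    return cv2.minEnclosingCircle(w), w.mean(0)
E
python3 -m inch '[{"dx":-24,"dy":-21,"dz":25,"rx":0,"ry":0,"rz":0,"hand":-0.2},{"dx":-24,"dy":-21,"dz":25,"rx":0,"ry":0,"rz":0,"hand":-0.2},{"dx":0,"dy":0,"dz":35,"rx":0,"ry":0,"rz":0,"hand":-0.2},{"dx":0,"dy":0,"dz":35,"rx":0,"ry":0,"rz":0,"hand":-0.2},{"dx":0,"dy":0,"dz":0,"rx":0,"ry":0,"rz":0,"hand":-0.2}]' 30
python3 - <<'E'
from h import *
c=bot.get_calibration('wrist'); im,d=bot.grab_frame('wrist'); save('w3',im)
for s,m in blobs(im,105,125): print(s,hullcirc(c,m,.014,True))
z=np.load('pics/top0.npz');ct=bot.get_calibration('top')
for s,m in blobs(z['im'],105,125): print('top',s,hullcirc(ct,m,.014))
z=np.load('pics/scene0.npz');ct=bot.get_calibration('scene')
for s,m in blobs(z['im'],105,125): print('sc',s,hullcirc(ct,m,.014))
to([.499,-.274,.017])
E
```

```text
clock: 4.3
position: [0.4975, -0.2705, 0.1078]
tool_rot: [-3.139, -0.005, 2.221]
force: [-0.5, -0.1, 0.3]
grip_width: 0.0511
[ 291  219   64   60 2131] (((499.8607177734375, -275.5354919433594), 21.892972946166992), array([ 499.81195, -275.25345], dtype=float32))
top [431 286  20  19 278] (((496.8754577636719, -275.7280578613281), 21.474468231201172), array([ 497.23007, -275.5819 ], dtype=float32))
top [233 324  28  24 535] (((408.5161437988281, 136.263671875), 32.969234466552734), array([411.46027, 138.16014], dtype=float32))
sc [273 184  14  10 103] (((505.97796630859375, -269.31561279296875), 22.781923294067383), array([ 506.23737, -268.72412], dtype=float32))
sc [393 249  27  21 332] (((417.1988220214844, 140.11697387695312), 33.43202209472656), array([417.14236, 137.42809], dtype=float32))
clock 4.35 pos [ 0.4985 -0.2711  0.1103] rot [-3.1400e+00 -2.9000e-03  2.2206e+00] d_tool_mm [-2.8 -1.2 93.3] q [ 0.2   0.61  0.28  1.86 -0.24  0.7   1.26] F [0.1 0.3 1.1] g 0.0515
```

View pics/w3.png

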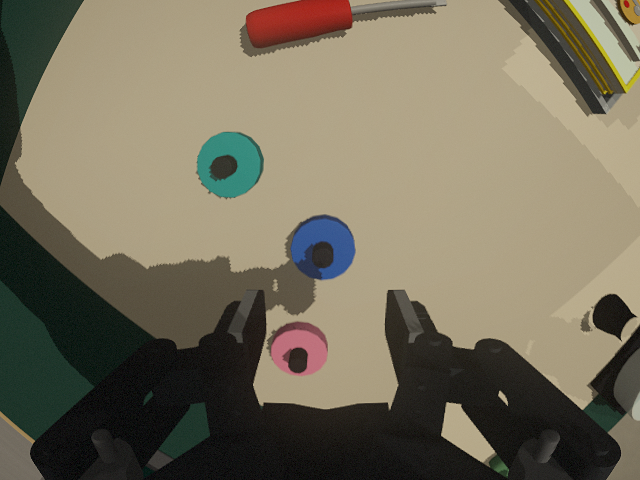

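```bash
python3 -m inch '[{"dx":-3.7,"dy":-1.6,"dz":30,"rx":0,"ry":0,"rz":0,"hand":-0.2},{"dx":0,"dy":0,"dz":28,"rx":0,"ry":0,"rz":0,"hand":-0.2},{"dx":0,"dy":0,"dz":0,"rx":0,"ry":0,"rz":0,"hand":-0.2},{"dx":0,"dy":0,"dz":0,"rx":0,"ry":0,"rz":0,"hand":-0.2}]' 30
python3 - <<'E'
from h import *
c=bot.get_calibration('wrist'); im,d=bot.grab_frame('wrist'); save('w4',im)
for s,m in blobs(im,105,125,amin=300): print(s,hullcirc(c,m,.014,True))
to([.4995,-.275,.0165],np.radians(37))
E
```

```text
clock: 4.75
position: [0.5011, -0.2759, 0.0552]
tool_rot: [3.141, 0.001, 2.22]
force: [0.1, 0.1, 0.2]
grip_width: 0.0508
[ 282  230   80   73 2855] (((500.0355529785156, -275.6735534667969), 21.828609466552734), array([ 495.97824, -273.37772], dtype=float32))
clock 4.8 pos [ 0.5013 -0.276   0.0555] rot [3.1405e+00 2.0000e-03 2.2194e+00] d_tool_mm [ 2.  -0.9 39. ] q [ 0.23  0.7   0.24  1.88 -0.28  0.59  1.29] F [0.3 0.5 0.5] g 0.0511
rotvec tool [0.0011 0.002  0.0028]
```

View pics/w4.png

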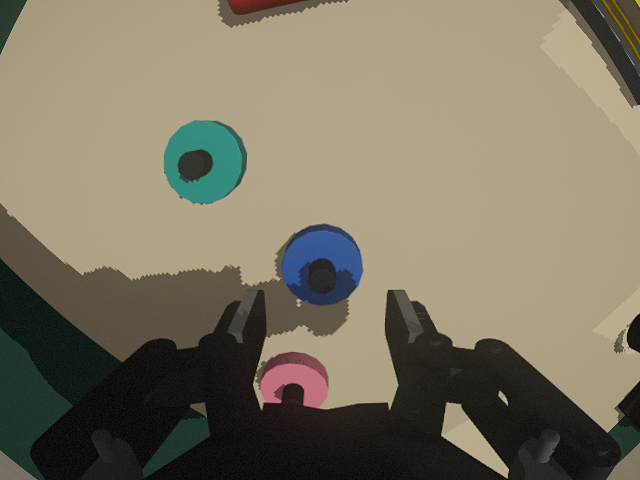

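```bash
python3 -m inch '[{"dx":1.2,"dy":-0.8,"dz":20,"rx":0,"ry":0,"rz":0,"hand":-0.2},{"dx":0,"dy":0,"dz":18,"rx":0,"ry":0,"rz":0,"hand":-0.2},{"dx":0,"dy":0,"dz":0,"rx":0,"ry":0,"rz":0,"hand":0.3},{"dx":0,"dy":0,"dz":0,"rx":0,"ry":0,"rz":0,"hand":0.6},{"dx":0,"dy":0,"dz":0,"rx":0,"ry":0,"rz":0,"hand":1},{"dx":0,"dy":0,"dz":0,"rx":0,"ry":0,"rz":0,"hand":1},{"dx":0,"dy":0,"dz":0,"rx":0,"ry":0,"rz":0,"hand":1},{"dx":0,"dy":0,"dz":0,"rx":0,"ry":0,"rz":0,"hand":1}]' 30
python3 - <<'E'
from h import *
to([.4999,-.2755,.017])
E
```

```text
clock: 5.6
position: [0.4998, -0.2755, 0.017]
tool_rot: [3.14, 0.002, 2.219]
force: [-1.2, 0.5, 9.9]
grip_width: 0.0121
clock 5.6 pos [ 0.4998 -0.2755  0.017 ] rot [3.1405e+00 1.9000e-03 2.2189e+00] d_tool_mm [-0.   0.1  0. ] q [ 0.25  0.76  0.21  1.89 -0.29  0.52  1.31] F [-1.2  0.5  9.9] g 0.0121
```

```bash
python3 -m inch '[{"dx":0,"dy":0,"dz":-5,"rx":0,"ry":0,"rz":0,"hand":1},{"dx":0,"dy":0,"dz":-20,"rx":0,"ry":0,"rz":0,"hand":1},{"dx":0,"dy":0,"dz":-35,"rx":0,"ry":0,"rz":0,"hand":1},{"dx":0,"dy":0,"dz":-35,"rx":0,"ry":0,"rz":0,"hand":1},{"dx":0,"dy":0,"dz":-35,"rx":0,"ry":0,"rz":0,"hand":1},{"dx":0,"dy":0,"dz":-20,"rx":0,"ry":0,"rz":0,"hand":1},{"dx":0,"dy":0,"dz":0,"rx":0,"ry":0,"rz":0,"hand":1}]' 30
python3 - <<'E'
from h import *
c=bot.get_calibration('wrist'); im,d=bot.grab_frame('wrist'); save('w5',im)
to([.56,.01,.165],np.radians(37))
E
```

```text
clock: 6.3
position: [0.5002, -0.2758, 0.1691]
tool_rot: [3.139, 0.005, 2.219]
force: [0.9, -0.7, -0.3]
grip_width: 0.0121
clock 6.35 pos [ 0.4997 -0.2754  0.1673] rot [3.1397e+00 2.7000e-03 2.2189e+00] d_tool_mm [191.1 220.4   2.2] q [ 0.18  0.53  0.31  1.82 -0.22  0.82  1.25] F [-0.2  0.7 -1.2] g 0.0122
rotvec tool [0.0019 0.0027 0.0023]
```

View pics/w5.png

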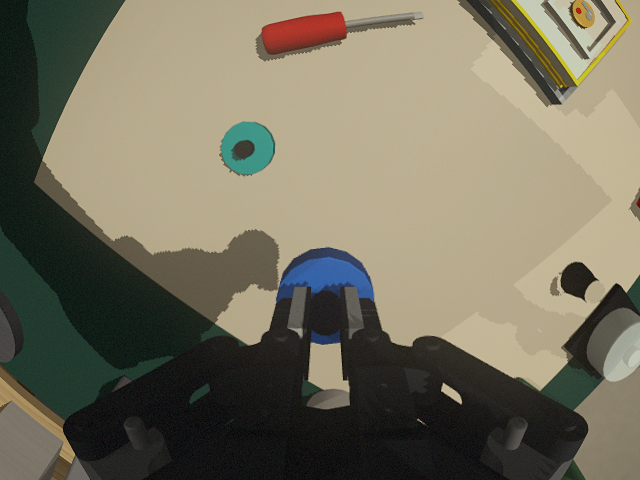

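The blue cap is held at (326,295), with its disc visible under the fingers. Next I'll move to a spot with a clear view of the tray.

```bash
python3 -m inch '[{"dx":7,"dy":20,"dz":0,"rx":0,"ry":0,"rz":0,"hand":1},{"dx":14,"dy":38,"dz":0,"rx":0,"ry":0,"rz":0,"hand":1},{"dx":14,"dy":38,"dz":0,"rx":0,"ry":0,"rz":0,"hand":1},{"dx":14,"dy":38,"dz":0,"rx":0,"ry":0,"rz":0,"hand":1},{"dx":14,"dy":38,"dz":0,"rx":0,"ry":0,"rz":0,"hand":1},{"dx":10,"dy":20,"dz":0,"rx":0,"ry":0,"rz":0,"hand":1},{"dx":0,"dy":0,"dz":0,"rx":0,"ry":0,"rz":0,"hand":1},{"dx":0,"dy":0,"dz":0,"rx":0,"ry":0,"rz":0,"hand":1}]' 30
python3 - <<'E'
from h import *
c=bot.get_calibration('wrist'); im,d=bot.grab_frame('wrist'); save('w6',im);P=cloud(c,d,True);np.savez('pics/w6.npz',im=im,d=d,P=P);np.save('pics/w6c.npy',c,allow_pickle=True)
to([.56,.01,.165],np.radians(37))
for t in ['tray_center','tray_pocket','tray_tab']:
    for q in bot.tip_of('wrist',t): print(t,q,rayplane(c,[q['centre']],.052 if t=='tray_tab' else .04,True))
for q in bot.trace('wrist','tray'): print(q['score'],q['box'])
E
```

```text
clock: 7.15
position: [0.6074, -0.1011, 0.1647]
tool_rot: [-3.14, -0.001, 2.219]
force: [-0.8, -0.9, -0.0]
grip_width: 0.0123
clock 7.2 pos [ 0.6073 -0.1019  0.1649] rot [-3.1405e+00 -2.0000e-04  2.2180e+00] d_tool_mm [ 1.178e+02  2.980e+01 -1.000e-01] q [-0.14  0.6   0.31  1.7  -0.22  0.87  0.91] F [-1.  -0.6 -1. ] g 0.0125
rotvec tool [-0.0011 -0.0002  0.0015]
tray_center {'centre': [36.8, 332.9], 'score': 0.62} [[0.52748028 0.01441378 0.04      ]]
tray_pocket {'centre': [68.8, 367.9], 'score': 0.86} [[0.56135451 0.01064099 0.04      ]]
tray_tab {'centre': [20.3, 234.3], 'score': 0.57} [[ 0.46576287 -0.0169564   0.052     ]]
0.82 [206.3, 2.2, 459.6, 159.6]
0.78 [555.5, 0.0, 639.0, 49.9]
0.72 [275.0, 246.1, 375.9, 343.9]
```

View pics/w6.png

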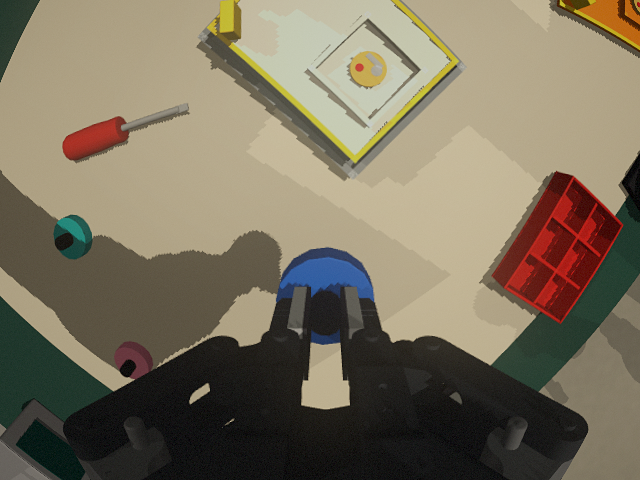

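The tray's pocket and movement are at (367,68), its corners at (350,165) and (460,65), and the grip at (230,18). The cap is at (326,295). I'll pin these down now.

Run:
```python
from h import *
z=np.load('pics/w6.npz');im,P=z['im'],z['P'];c=np.load('pics/w6c.npy',allow_pickle=True).item()
print('brass'); 
for s,m in blobs(im[:120],10,24,smin=80,vmin=120,amin=150):
    M=np.zeros((480,640),bool);M[:120]=m;print(s,hullcirc(c,M,.044,True))
print('cap');
for s,m in blobs(im,105,125,amin=300): print(s,hullcirc(c,m,.1615,True))
ye=[b for b in blobs(im,22,34,smin=110,vmin=90,amin=60)]
for s,m in ye: print('y',s)
m=np.any([b[1] for b in ye if b[0][0]<470 ],0)
a=im.copy();a[m]=[255,0,255];save('w6y',cv2.resize(a[:200,180:500],(800,500),interpolation=cv2.INTER_NEAREST))
# top view movement/tray
zt=np.load('pics/top0.npz');ct=bot.get_calibration('top')
for s,m in blobs(zt['im'],10,24,smin=80,vmin=120,amin=20):
    if 270<s[0]<340 and 240<s[1]<320: print('top brass',s,hullcirc(ct,m,.044))
save('tt',cv2.resize(zt['im'][230:335,260:350],(686,800)[0:1]+(600,),interpolation=cv2.INTER_NEAREST))
```

```text
brass
[219   0  22  37 251] (((461.8265686035156, -14.966384887695312), 14.749186515808105), array([460.97043, -15.85054], dtype=float32))
[ 578    0   62   47 1117] (((692.5228881835938, 200.5752410888672), 39.61982345581055), array([687.3565 , 205.38286], dtype=float32))
[625   0  15  25 191] (((705.3025512695312, 235.77078247070312), 13.042348861694336), array([703.8348, 234.3751], dtype=float32))
[349  51  38  36 808] (((561.0155639648438, 9.986505508422852), 13.106264114379883), array([560.9751  ,   9.356608], dtype=float32))
cap
[ 276  256   98   46 2541] (((606.6107788085938, -99.04278564453125), 21.353107452392578), array([598.73865 , -92.931404], dtype=float32))
y [ 207    0  252  163 3274]
y [559   0  81  50 328]
y [350  51  37  36 722]
top brass [301 258  13  13 108] (((558.662353515625, 10.108525276184082), 13.4873685836792), array([557.41174 ,   7.843864], dtype=float32))
top brass [310 312  18   7  35] (((449.1498107910156, -15.064814567565918), 17.639116287231445), array([449.86462, -19.95044], dtype=float32))
```

View pics/w6y.png

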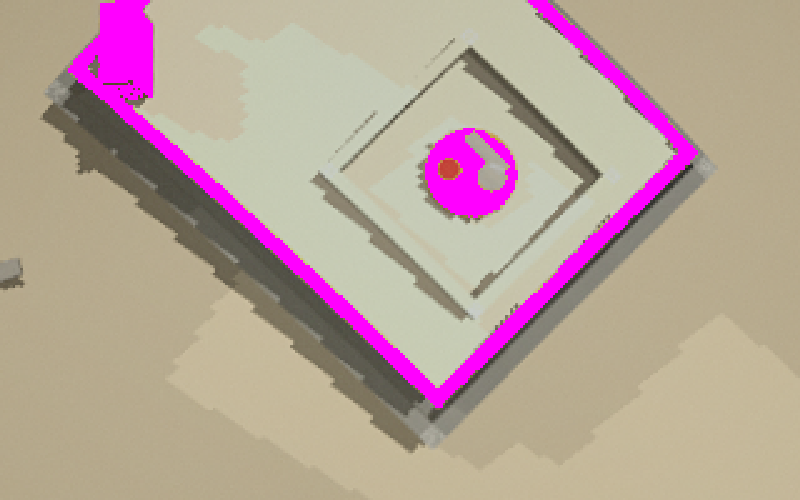

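Run:
```python
from h import *
c=np.load('pics/w6c.npy',allow_pickle=True).item()
pts=[(28,208.8),(162,354.8),(62,458.8)]
q=rayplane(c,pts,.04,True)[:,:2]*1000;print(q)
A,B,C=q;print(np.hypot(*(B-A)),np.hypot(*(C-B)),np.degrees(np.arctan2(*(B-A)[::-1])),np.degrees(np.arctan2(*(C-B)[::-1]))-90,(A+C)/2)
a=cv2.imread('pics/w4.png')[200:320,260:400];b=cv2.imread('pics/w6.png')[230:350,260:400]
cv2.imwrite('pics/cmp.png',cv2.resize(np.hstack([a,b]),(800,343),interpolation=cv2.INTER_NEAREST))
```

```text
[[448.16611534 -30.72550157]
 [595.24147828 -48.76149444]
 [609.32236447  59.6974025 ]]
148.17712179227902 109.36911666587498 -6.9913298336001 -7.397160829105076 [528.7442399   14.48595047]
```

View pics/cmp.png

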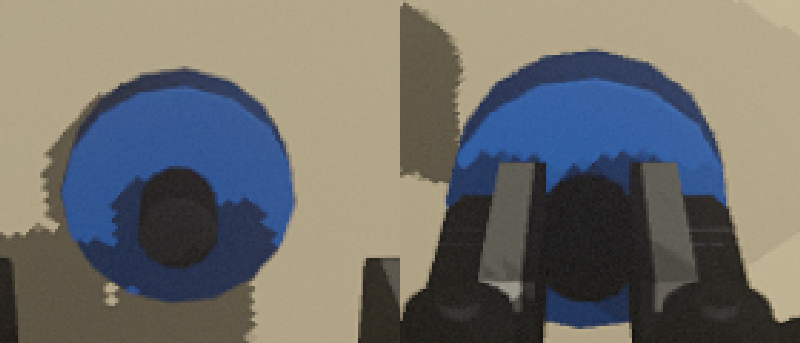

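Run:
```python
from h import *
c=np.load('pics/w6c.npy',allow_pickle=True).item()
for z in [.1605,.1625]: print(rayplane(c,[(300.7,325.8)],z,True)*1000)
to([.5612,.0102,.12])
```

```text
[[ 608.30096353 -100.3640377   160.5       ]]
[[607.69361514 -99.56281629 162.5       ]]
clock 7.4 pos [ 0.6076 -0.1021  0.1653] rot [-3.1414e+00  1.0000e-04  2.2174e+00] d_tool_mm [117.6  30.6  45.3] q [-0.14  0.6   0.31  1.7  -0.22  0.87  0.91] F [-0.4 -0.2 -0.7] g 0.0124
```

```bash
python3 -m inch '[{"dx":12,"dy":3,"dz":0,"rx":0,"ry":0,"rz":0,"hand":1},{"dx":30,"dy":8,"dz":0,"rx":0,"ry":0,"rz":0,"hand":1},{"dx":38,"dy":10,"dz":0,"rx":0,"ry":0,"rz":0,"hand":1},{"dx":26,"dy":6,"dz":15,"rx":0,"ry":0,"rz":0,"hand":1},{"dx":10.6,"dy":2.8,"dz":30,"rx":0,"ry":0,"rz":0,"hand":1},{"dx":0,"dy":0,"dz":20,"rx":0,"ry":0,"rz":0,"hand":1},{"dx":0,"dy":0,"dz":0,"rx":0,"ry":0,"rz":0,"hand":1},{"dx":0,"dy":0,"dz":0,"rx":0,"ry":0,"rz":0,"hand":1}]' 30
python3 - <<'E'
from h import *
c=bot.get_calibration('wrist'); im,d=bot.grab_frame('wrist'); save('w7',im);np.save('pics/w7c.npy',c,allow_pickle=True)
it,dt=bot.grab_frame('top'); isc,ds=bot.grab_frame('scene'); save('t7',cv2.resize(it[200:350,230:430],(800,600),interpolation=cv2.INTER_CUBIC)); save('s7',cv2.resize(isc[180:300,260:420],(800,600),interpolation=cv2.INTER_CUBIC))
to([.561,.009,.057],np.radians(37))
E
```

```text
clock: 8.2
position: [0.5613, 0.0098, 0.1008]
tool_rot: [-3.141, 0.0, 2.218]
force: [-0.5, 0.3, 0.2]
grip_width: 0.0124
clock 8.35 pos [0.562  0.0097 0.1015] rot [3.1402e+00 8.0000e-04 2.2181e+00] d_tool_mm [ 0.1 -1.2 44.5] q [-0.31  0.62  0.27  1.89 -0.25  0.67  0.75] F [-0.2  0.1 -0.2] g 0.0126
rotvec tool [0.0014 0.0008 0.0016]
```

View pics/w7.png

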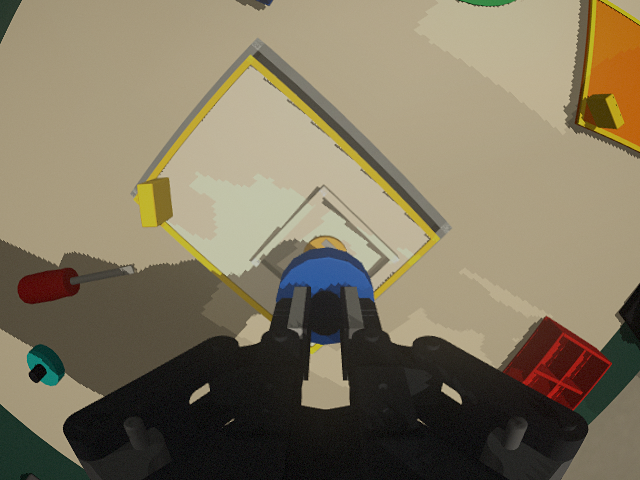

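View pics/s7.png

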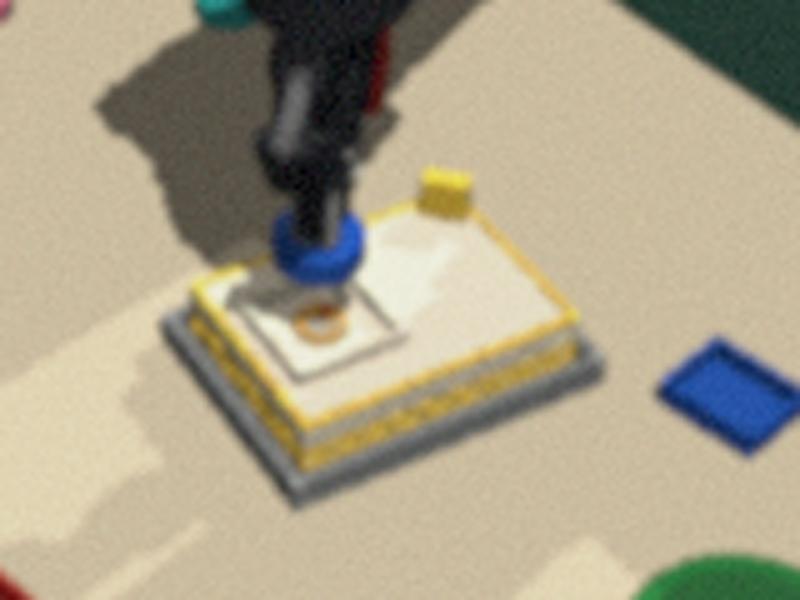

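Run:
```python
from h import *
c=np.load('pics/w7c.npy',allow_pickle=True).item()
im=cv2.imread('pics/w7.png');cv2.imwrite('pics/w7c.png',cv2.resize(im[170:350,240:440],(800,720)[:1]+(600,),interpolation=cv2.INTER_NEAREST) if 0 else cv2.resize(im[175:325,240:440],(800,600),interpolation=cv2.INTER_NEAREST))
q=rayplane(c,[(57,252),(238,438)],.04,True)[:,:2]*1000; print(q,np.degrees(np.arctan2(*(q[1]-q[0])[::-1])),np.hypot(*(q[1]-q[0])))
a=np.radians(-7.2);M=np.array([[np.cos(a),-np.sin(a)],[np.sin(a),np.cos(a)]])
for p,l in zip(q,[(-75,55),(75,55)]): print('center',p-M@l,'pocket',p-M@l+M@[34,0])
```

```text
[[461.47373971  77.3170292 ]
 [608.0904354   59.62626125]] -6.8800479199907105 147.6801229819218
center [528.98901447  13.35072811] pocket [562.72091431   9.08939817]
center [526.78850495  14.4599452 ] pocket [560.5204048   10.19861526]
```

View pics/w7c.png

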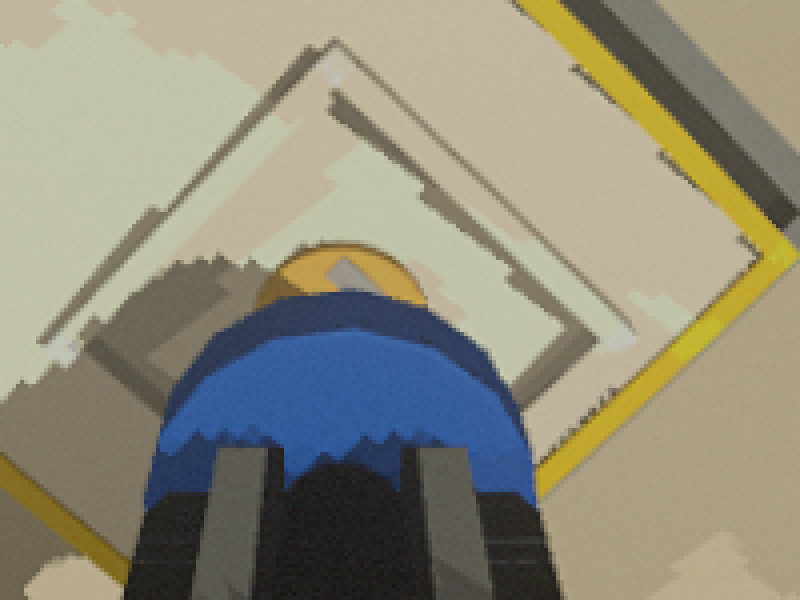

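```bash
python3 -m inch '[{"dx":-0.5,"dy":-0.8,"dz":15,"rx":0,"ry":0,"rz":0,"hand":1},{"dx":0,"dy":0,"dz":15,"rx":0,"ry":0,"rz":0,"hand":1},{"dx":0,"dy":0,"dz":5,"rx":0,"ry":0,"rz":0,"hand":1},{"dx":0,"dy":0,"dz":0,"rx":0,"ry":0,"rz":0,"hand":1},{"dx":0,"dy":0,"dz":0,"rx":0,"ry":0,"rz":0,"hand":1}]' 30
python3 - <<'E'
from h import *
c=bot.get_calibration('wrist'); im,d=bot.grab_frame('wrist'); save('w8',cv2.resize(im[175:325,240:440],(800,600),interpolation=cv2.INTER_NEAREST))
to([.561,.009,.057],np.radians(37))
E
```

```text
clock: 8.85
position: [0.5612, 0.0089, 0.0656]
tool_rot: [3.141, 0.0, 2.219]
force: [0.4, 1.0, 0.4]
grip_width: 0.0122
clock 8.9 pos [0.5613 0.0089 0.0657] rot [3.1412e+00 3.0000e-04 2.2186e+00] d_tool_mm [ 0.2 -0.2  8.7] q [-0.3   0.67  0.25  1.9  -0.27  0.6   0.77] F [-0.4 -0.1 -0.8] g 0.012
rotvec tool [0.0004 0.0003 0.0021]
```

View pics/w8.png

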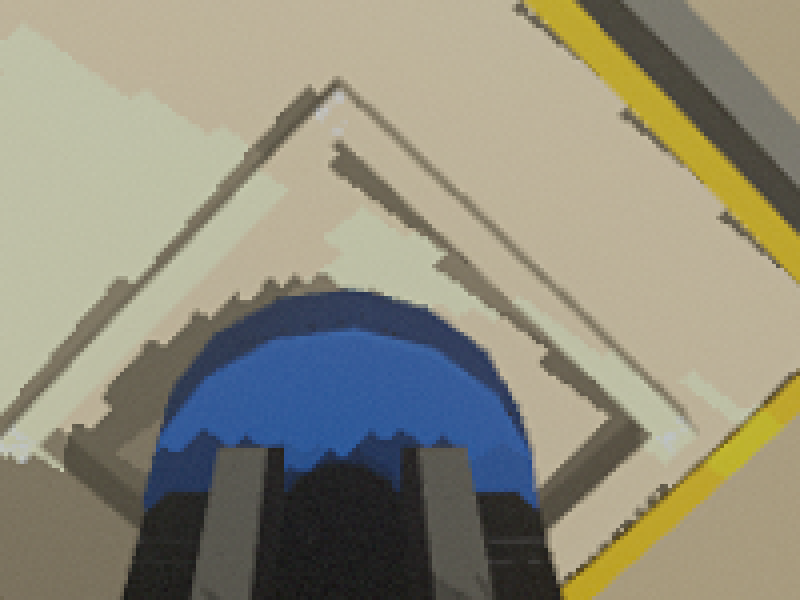

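The cap looks centred in the pocket, so I'll lower it.

```bash
python3 -m inch '[{"dx":0,"dy":0,"dz":3,"rx":0,"ry":0,"rz":0,"hand":1},{"dx":0,"dy":0,"dz":3,"rx":0,"ry":0,"rz":0,"hand":1},{"dx":0,"dy":0,"dz":1.5,"rx":0,"ry":0,"rz":0,"hand":1},{"dx":0,"dy":0,"dz":0,"rx":0,"ry":0,"rz":0,"hand":1},{"dx":0,"dy":0,"dz":0,"rx":0,"ry":0,"rz":0,"hand":1}]' 30
python3 - <<'E'
from h import *
c=bot.get_calibration('wrist'); im,d=bot.grab_frame('wrist'); save('w9',cv2.resize(im[175:325,240:440],(800,600),interpolation=cv2.INTER_NEAREST))
to([.561,.009,.057],np.radians(37))
E
```

```text
clock: 9.4
position: [0.561, 0.009, 0.0578]
tool_rot: [-3.141, -0.0, 2.219]
force: [-0.8, -0.9, 0.2]
grip_width: 0.0127
clock 9.45 pos [0.5611 0.009  0.0579] rot [3.1416e+00 1.0000e-04 2.2187e+00] d_tool_mm [ 0.  -0.1  0.9] q [-0.29  0.68  0.24  1.9  -0.28  0.58  0.78] F [-2.1 -0.1  0.5] g 0.0123
rotvec tool [0.     0.0001 0.0022]
```

View pics/w9.png

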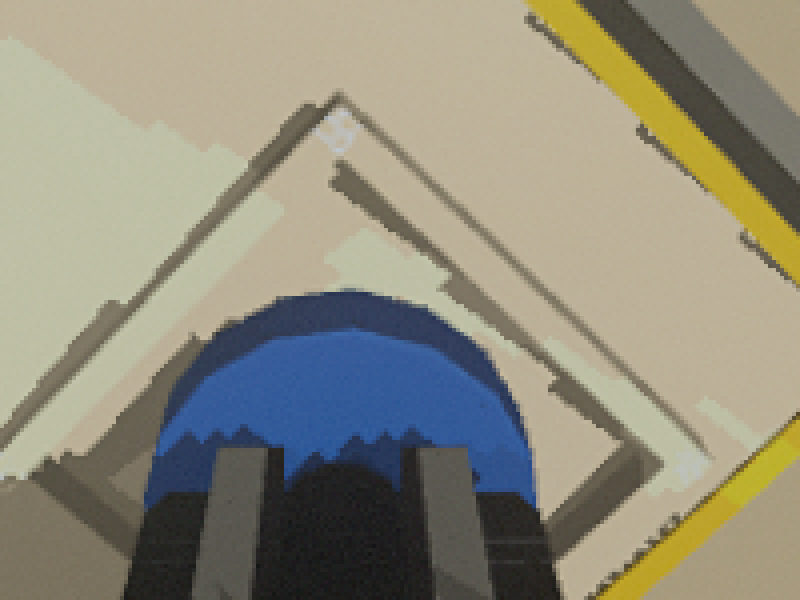

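```bash
python3 -m inch '[{"dx":0,"dy":0,"dz":0.8,"rx":0,"ry":0,"rz":0,"hand":1},{"dx":0,"dy":0,"dz":0,"rx":0,"ry":0,"rz":0,"hand":1}]' 30
python3 -m inch '[{"dx":0,"dy":0,"dz":0,"rx":0,"ry":0,"rz":0,"hand":0.5},{"dx":0,"dy":0,"dz":0,"rx":0,"ry":0,"rz":0,"hand":0.2},{"dx":0,"dy":0,"dz":0,"rx":0,"ry":0,"rz":0,"hand":0.1},{"dx":0,"dy":0,"dz":0,"rx":0,"ry":0,"rz":0,"hand":0.1},{"dx":0,"dy":0,"dz":-10,"rx":0,"ry":0,"rz":0,"hand":0.1},{"dx":0,"dy":0,"dz":-35,"rx":0,"ry":0,"rz":0,"hand":0},{"dx":0,"dy":0,"dz":-35,"rx":0,"ry":0,"rz":0,"hand":-0.3},{"dx":0,"dy":0,"dz":-20,"rx":0,"ry":0,"rz":0,"hand":-0.3},{"dx":0,"dy":0,"dz":0,"rx":0,"ry":0,"rz":0,"hand":-0.3},{"dx":0,"dy":0,"dz":0,"rx":0,"ry":0,"rz":0,"hand":-0.3}]' 30
python3 - <<'E'
from h import *
c=bot.get_calibration('wrist'); im,d=bot.grab_frame('wrist'); save('w10',im);np.save('pics/w10c.npy',c,allow_pickle=True);np.save('pics/w10d.npy',d)
isc,ds=bot.grab_frame('scene');save('s10',cv2.resize(isc[180:300,260:420],(800,600),interpolation=cv2.INTER_CUBIC))
to([.561,.009,.057],np.radians(37))
for s,m in blobs(im,105,125,amin=300): print(s,hullcirc(c,m,.054,True))
E
```

```text
clock: 9.65
position: [0.5611, 0.009, 0.0571]
tool_rot: [3.141, 0.0, 2.219]
force: [-0.6, 0.7, 2.0]
grip_width: 0.0124
clock: 10.65
position: [0.5611, 0.0092, 0.1575]
tool_rot: [3.141, 0.0, 2.219]
force: [-0.4, 0.2, -1.2]
grip_width: 0.0556
clock 10.75 pos [0.5606 0.0091 0.1565] rot [-3.1408e+00 -5.0000e-04  2.2189e+00] d_tool_mm [-0.3  0.3 99.5] q [-0.34  0.54  0.31  1.85 -0.22  0.79  0.73] F [-0.3 -1.2  0. ] g 0.0555
rotvec tool [-0.0008 -0.0005  0.0023]
[233   0  58  22 683] (((429.5037841796875, 114.00837707519531), 19.382036209106445), array([433.85315, 110.42667], dtype=float32))
[ 294  206   62   59 2264] (((561.572998046875, 9.352852821350098), 21.76945686340332), array([561.2886  ,  10.261833], dtype=float32))
```

View pics/w10.png

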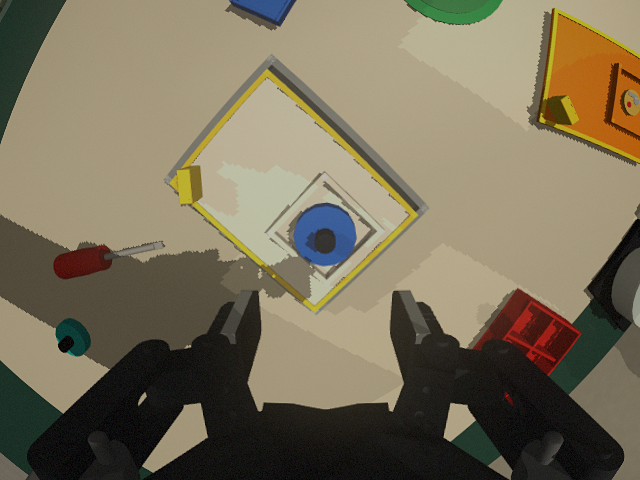

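View pics/s10.png

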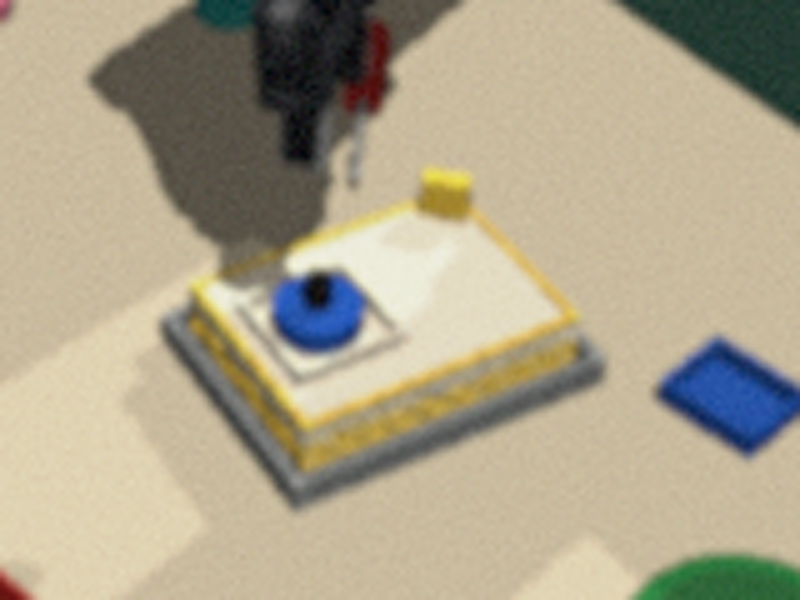

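The cap stands upright in the pocket at (325,234), measured at (561.5, 9.5) mm against a pocket centre of about (561.5, 9.8). Next is the tray grip at (190,185).

Run:
```python
from h import *
c=np.load('pics/w10c.npy',allow_pickle=True).item()
im=cv2.imread('pics/w10.png')[...,::-1]
q=rayplane(c,[(72,269.5),(213,418),(310,317)],.04,True)[:,:2]*1000
a=np.degrees(np.arctan2(*(q[1]-q[0])[::-1]));b=np.degrees(np.arctan2(*(q[1]-q[2])[::-1]))-90
ctr=(q[0]+q[2])/2; print(q,a,b,ctr,np.hypot(*(q[1]-q[0])),np.hypot(*(q[1]-q[2])))
a=np.radians(-7.1);M=np.array([[np.cos(a),-np.sin(a)],[np.sin(a),np.cos(a)]])
print('tab',ctr+M@[-60,-40])
save('w10c',cv2.resize(im[150:225,150:250],(800,600),interpolation=cv2.INTER_NEAREST))
to([.464,-.018,.10],np.radians(37.9))
```

```text
[[462.55369212  77.1160232 ]
 [608.02046643  61.2847819 ]
 [596.07739773 -46.28858122]] -6.21109138349193 -6.335179193823265 [529.31554492  15.41372099] 146.32570050548364 108.2343076089795
tab [464.83156958 -16.86346792]
clock 10.75 pos [0.5606 0.0091 0.1565] rot [-3.1408e+00 -5.0000e-04  2.2189e+00] d_tool_mm [ 36.7 -93.3  56.6] q [-0.34  0.54  0.31  1.85 -0.22  0.79  0.73] F [-0.3 -1.2  0. ] g 0.0555
rotvec tool [-0.0008 -0.0005 -0.0134]
```

View pics/w10c.png

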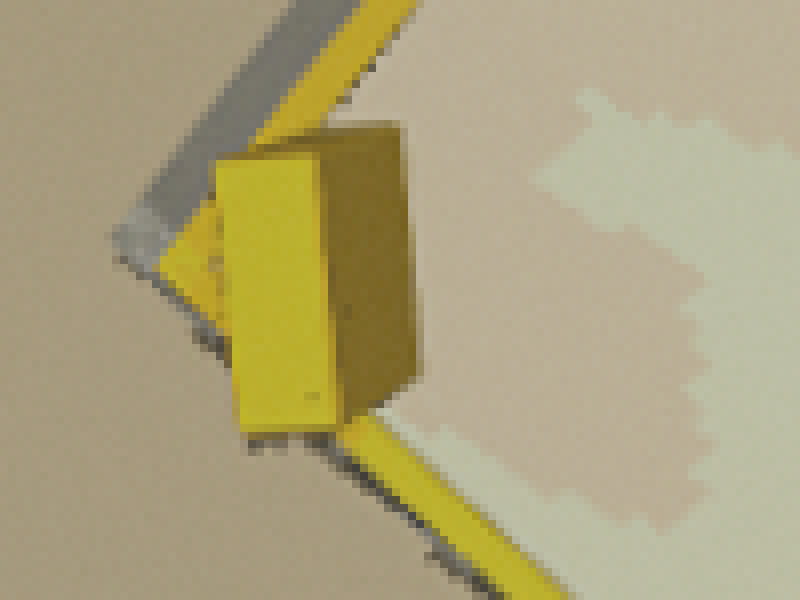

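```bash
python3 -m inch '[{"dx":9,"dy":-25,"dz":0,"rx":0,"ry":0,"rz":0,"hand":-0.3},{"dx":14,"dy":-35,"dz":0,"rx":0,"ry":0,"rz":0,"hand":-0.3},{"dx":10,"dy":-24,"dz":20,"rx":0,"ry":0,"rz":0,"hand":-0.3},{"dx":3.9,"dy":-8.7,"dz":20,"rx":0,"ry":0,"rz":-0.018,"hand":-0.3},{"dx":0,"dy":0,"dz":8,"rx":0,"ry":0,"rz":0,"hand":-0.3},{"dx":0,"dy":0,"dz":0,"rx":0,"ry":0,"rz":0,"hand":-0.3},{"dx":0,"dy":0,"dz":0,"rx":0,"ry":0,"rz":0,"hand":-0.3}]' 30
python3 - <<'E'
from h import *
c=np.load('pics/w10c.npy',allow_pickle=True).item()
print(rayplane(c,[(186.9,184.75)],.064,True))
c=bot.get_calibration('wrist'); im,d=bot.grab_frame('wrist'); save('w11',im);np.save('pics/w11c.npy',c,allow_pickle=True)
save('w11c',cv2.resize(im[180:330,220:420],(800,600),interpolation=cv2.INTER_NEAREST))
to([.4644,-.0175,.043],np.radians(38.2))
E
```

```text
clock: 11.45
position: [0.4657, -0.0174, 0.1092]
tool_rot: [-3.142, 0.0, 2.236]
force: [0.6, 0.0, 0.2]
grip_width: 0.0554
[[ 0.46396567 -0.01757006  0.064     ]]
clock 11.5 pos [ 0.4658 -0.0174  0.1094] rot [3.1411e+00 5.0000e-04 2.2366e+00] d_tool_mm [ 0.8 -1.2 66.4] q [-0.3   0.49  0.27  2.12 -0.24  0.56  0.81] F [-0.3 -0.2  0.4] g 0.0556
rotvec tool [ 0.0004  0.0005 -0.0009]
```

View pics/w11.png

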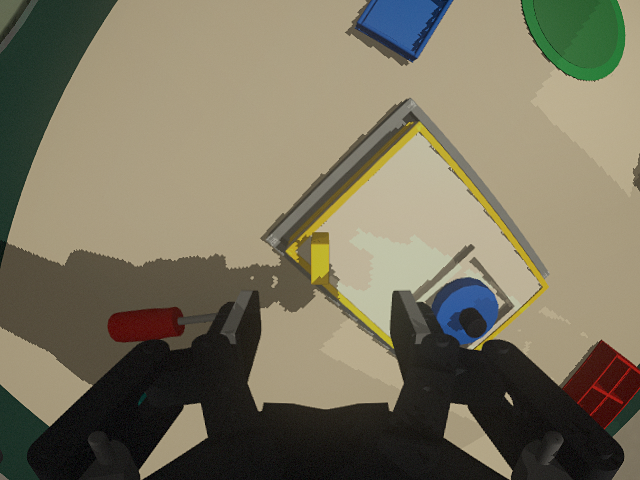

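View pics/w11c.png

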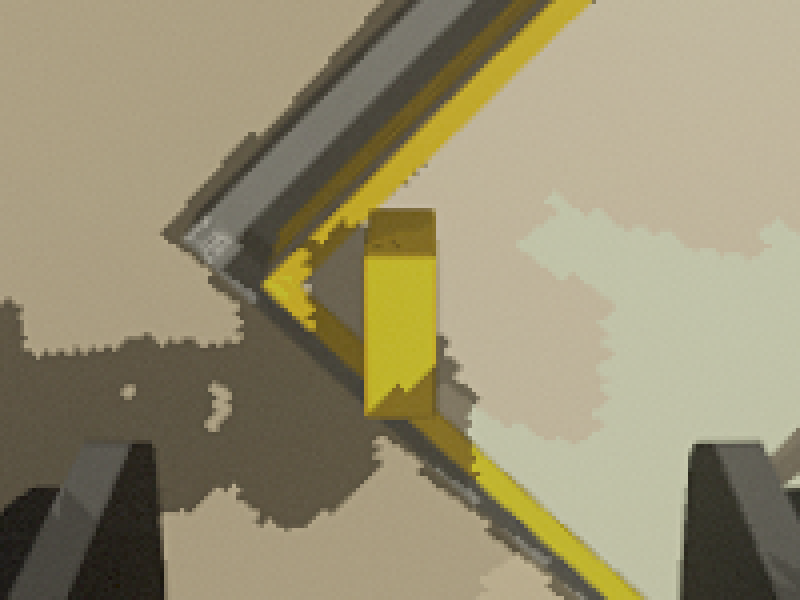

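Run:
```python
from h import *
c=np.load('pics/w11c.npy',allow_pickle=True).item()
p=rayplane(c,[(264,320)],.064,True)[0];print(p)
to([p[0],p[1],.043],np.radians(38.2))
```

```text
[ 0.46314428 -0.01743419  0.064     ]
clock 11.5 pos [ 0.4658 -0.0174  0.1094] rot [3.1411e+00 5.0000e-04 2.2366e+00] d_tool_mm [ 1.7 -2.1 66.4] q [-0.3   0.49  0.27  2.12 -0.24  0.56  0.81] F [-0.3 -0.2  0.4] g 0.0556
rotvec tool [ 0.0004  0.0005 -0.0009]
```

```bash
python3 -m inch '[{"dx":1.4,"dy":-1.8,"dz":20,"rx":0,"ry":0,"rz":0,"hand":-0.3},{"dx":0,"dy":0,"dz":25,"rx":0,"ry":0,"rz":0,"hand":-0.3},{"dx":0,"dy":0,"dz":15,"rx":0,"ry":0,"rz":0,"hand":-0.3},{"dx":0,"dy":0,"dz":5.5,"rx":0,"ry":0,"rz":0,"hand":-0.3},{"dx":0,"dy":0,"dz":0,"rx":0,"ry":0,"rz":0,"hand":-0.3},{"dx":0,"dy":0,"dz":0,"rx":0,"ry":0,"rz":0,"hand":-0.3}]' 30
python3 - <<'E'
from h import *
c=bot.get_calibration('wrist'); im,d=bot.grab_frame('wrist'); save('w12',im);np.save('pics/w12c.npy',c,allow_pickle=True)
to([.4635,-.0174,.043],np.radians(38.2))
E
```

```text
clock: 12.1
position: [0.4632, -0.0175, 0.0442]
tool_rot: [3.141, 0.001, 2.237]
force: [1.2, -0.7, 0.4]
grip_width: 0.0553
clock 12.15 pos [ 0.4632 -0.0175  0.0443] rot [3.1405e+00 7.0000e-04 2.2367e+00] d_tool_mm [-0.1  0.3  1.3] q [-0.24  0.61  0.2   2.16 -0.29  0.4   0.86] F [ 1.1 -0.8  0.6] g 0.0556
rotvec tool [ 0.0011  0.0007 -0.0008]
```

View pics/w12.png

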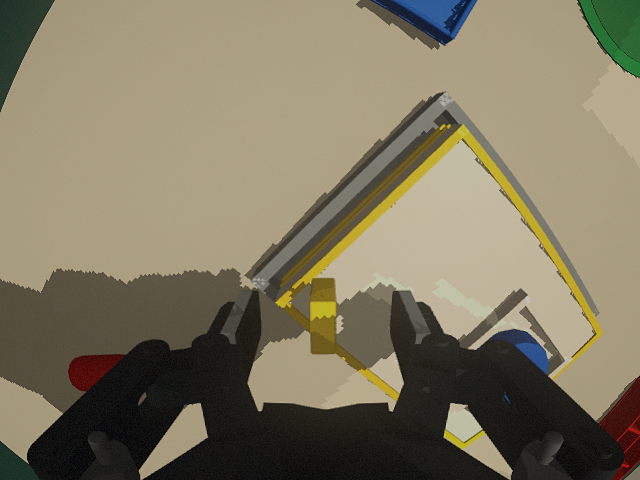

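The grip at (323,315) sits midway between the pads, so I'll close on it.

```bash
python3 -m inch '[{"dx":0,"dy":0.2,"dz":0.6,"rx":0,"ry":0,"rz":0,"hand":0.2},{"dx":0,"dy":0,"dz":0,"rx":0,"ry":0,"rz":0,"hand":0.5},{"dx":0,"dy":0,"dz":0,"rx":0,"ry":0,"rz":0,"hand":0.75},{"dx":0,"dy":0,"dz":0,"rx":0,"ry":0,"rz":0,"hand":1},{"dx":0,"dy":0,"dz":0,"rx":0,"ry":0,"rz":0,"hand":1},{"dx":0,"dy":0,"dz":0,"rx":0,"ry":0,"rz":0,"hand":1},{"dx":0,"dy":0,"dz":0,"rx":0,"ry":0,"rz":0,"hand":1}]' 70
python3 - <<'E'
from h import *
c=bot.get_calibration('wrist'); im,d=bot.grab_frame('wrist'); save('w13',im);np.save('pics/w13c.npy',c,allow_pickle=True)
to([.4635,-.0174,.043],np.radians(38.2))
E
```

```text
clock: 12.85
position: [0.4628, -0.0174, 0.0433]
tool_rot: [3.141, 0.0, 2.237]
force: [-3.8, 0.6, 11.0]
grip_width: 0.0086
clock 12.9 pos [ 0.4628 -0.0173  0.0433] rot [ 3.1413 -0.      2.2368] d_tool_mm [-0.5  0.6  0.3] q [-0.24  0.61  0.2   2.16 -0.29  0.4   0.86] F [-3.2  0.5 10.9] g 0.0086
rotvec tool [ 0.0003 -0.     -0.0007]
```

View pics/w13.png

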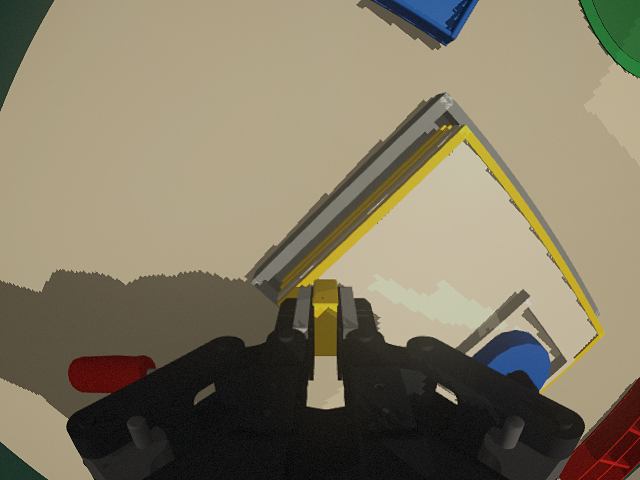

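Gripped. Now I'll peel: tilt about the far corner, which lies 163 mm along tool +y.

```bash
python3 -m inch '[{"dx":0,"dy":0.1,"dz":-1.6,"rx":0.01,"ry":0,"rz":0,"hand":1},{"dx":0,"dy":0.1,"dz":-1.6,"rx":0.01,"ry":0,"rz":0,"hand":1},{"dx":0,"dy":0.1,"dz":-1.6,"rx":0.01,"ry":0,"rz":0,"hand":1},{"dx":0,"dy":0.1,"dz":-1.6,"rx":0.01,"ry":0,"rz":0,"hand":1},{"dx":0,"dy":0.1,"dz":-1.6,"rx":0.01,"ry":0,"rz":0,"hand":1},{"dx":0,"dy":0.1,"dz":-1.6,"rx":0.01,"ry":0,"rz":0,"hand":1}]' 80
python3 - <<'E'
from h import *
c=bot.get_calibration('wrist'); im,d=bot.grab_frame('wrist'); save('w14',im)
isc,ds=bot.grab_frame('scene');save('s14',cv2.resize(isc[180:300,260:420],(800,600),interpolation=cv2.INTER_CUBIC))
to([.4635,-.0174,.043],np.radians(38.2))
E
```

```text
clock: 13.5
position: [0.4634, -0.017, 0.0526]
tool_rot: [-3.081, 0.0, 2.237]
force: [-1.2, -2.5, -2.0]
grip_width: 0.0082
clock 13.6 pos [ 0.4635 -0.0169  0.0526] rot [-3.0808e+00  2.0000e-04  2.2370e+00] d_tool_mm [-0.4  0.3  9.6] q [-0.31  0.62  0.27  2.12 -0.26  0.49  0.8 ] F [-1.7 -2.6  1.5] g 0.0082
rotvec tool [-0.0608  0.0002 -0.0005]
```

View pics/w14.png

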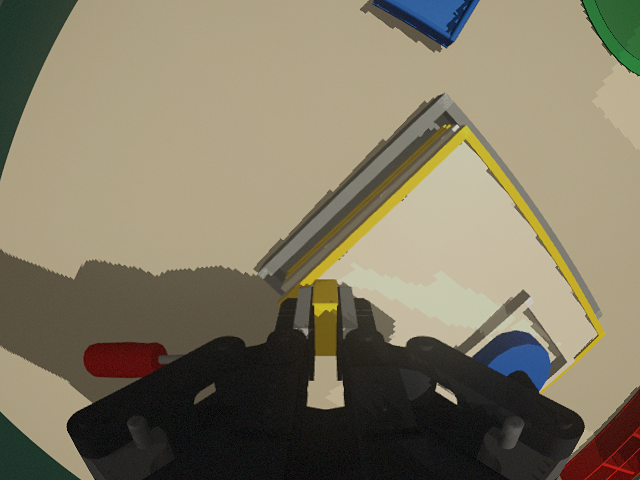

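View pics/s14.png

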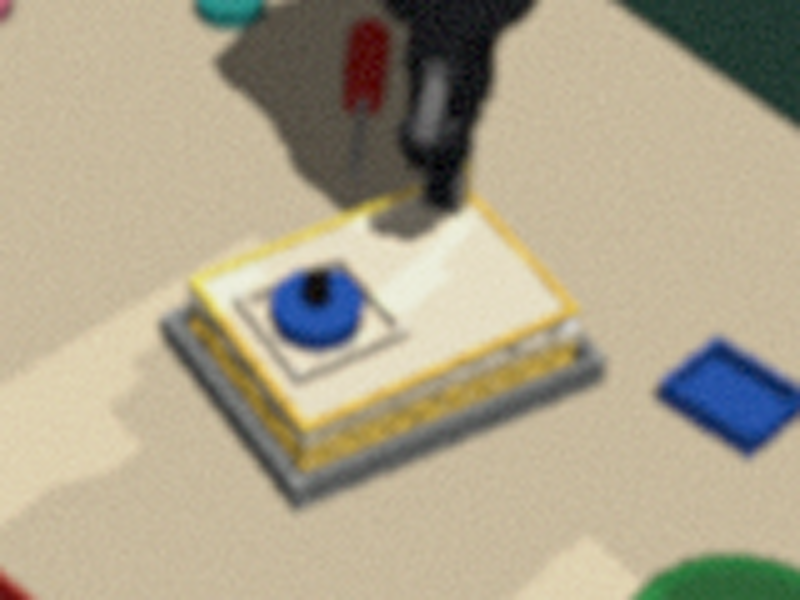

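The near corner rises, the stack stays put and the cap is upright at (315,305). I'll continue the tilt.

```bash
python3 -m inch '[{"dx":0,"dy":0.1,"dz":-1.6,"rx":0.01,"ry":0,"rz":0,"hand":1},{"dx":0,"dy":0.1,"dz":-1.6,"rx":0.01,"ry":0,"rz":0,"hand":1},{"dx":0,"dy":0.1,"dz":-1.6,"rx":0.01,"ry":0,"rz":0,"hand":1},{"dx":0,"dy":0.1,"dz":-1.6,"rx":0.01,"ry":0,"rz":0,"hand":1},{"dx":0,"dy":0.1,"dz":-1.6,"rx":0.01,"ry":0,"rz":0,"hand":1},{"dx":0,"dy":0.1,"dz":-1.6,"rx":0.01,"ry":0,"rz":0,"hand":1},{"dx":0,"dy":0.1,"dz":-1.6,"rx":0.01,"ry":0,"rz":0,"hand":1},{"dx":0,"dy":0.1,"dz":-1.6,"rx":0.01,"ry":0,"rz":0,"hand":1},{"dx":0,"dy":0.1,"dz":-1.6,"rx":0.01,"ry":0,"rz":0,"hand":1},{"dx":0,"dy":0.1,"dz":-1.6,"rx":0.01,"ry":0,"rz":0,"hand":1}]' 80
python3 - <<'E'
from h import *
c=bot.get_calibration('wrist'); im,d=bot.grab_frame('wrist'); save('w15',im)
isc,ds=bot.grab_frame('scene');save('s15',cv2.resize(isc[180:300,260:420],(800,600),interpolation=cv2.INTER_CUBIC))
to([.4635,-.0174,.043],np.radians(38.2))
E
```

```text
clock: 14.6
position: [0.4655, -0.0152, 0.0684]
tool_rot: [-2.981, 0.0, 2.237]
force: [-0.8, -2.9, 0.4]
grip_width: 0.0083
clock 14.7 pos [ 0.4657 -0.015   0.0684] rot [-2.9812e+00  1.0000e-04  2.2372e+00] d_tool_mm [-0.5  0.9 25.6] q [-0.4   0.63  0.35  2.05 -0.2   0.64  0.72] F [-1.5 -2.5  0.7] g 0.0079
rotvec tool [-1.604e-01  1.000e-04 -3.000e-04]
```

View pics/w15.png

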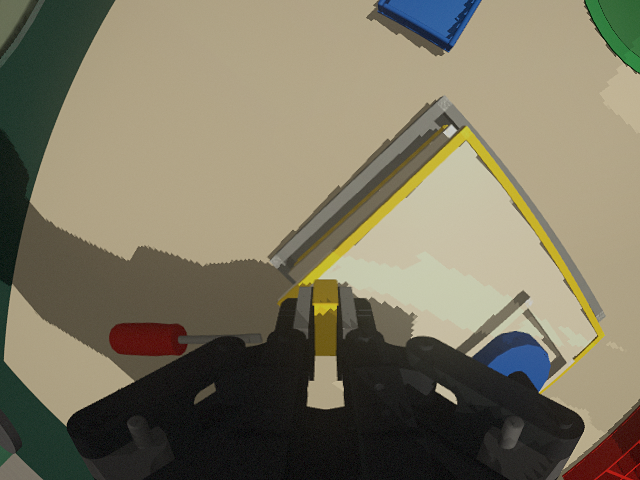

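View pics/s15.png

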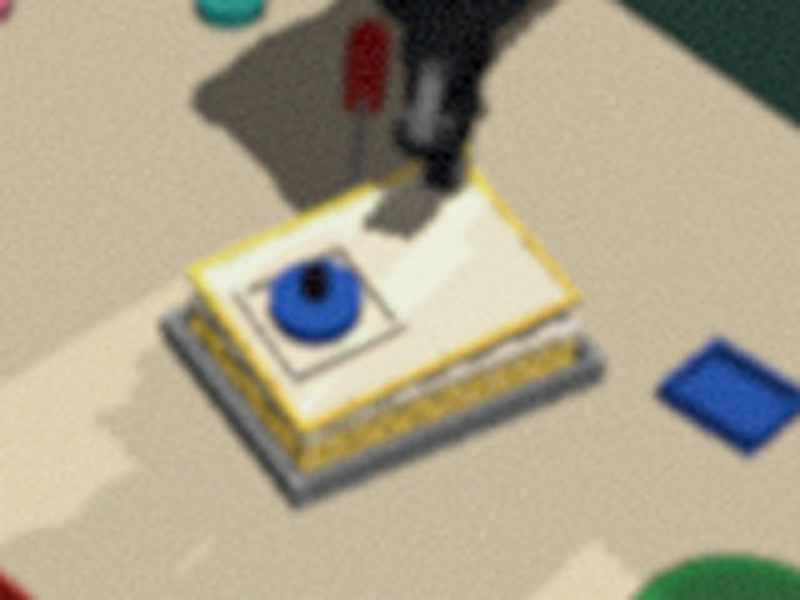

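```bash
python3 -m inch '[{"dx":0,"dy":0.1,"dz":-1.6,"rx":0.01,"ry":0,"rz":0,"hand":1},{"dx":0,"dy":0.1,"dz":-1.6,"rx":0.01,"ry":0,"rz":0,"hand":1},{"dx":0,"dy":-0.36,"dz":-1.97,"rx":0,"ry":0,"rz":0,"hand":1},{"dx":0,"dy":-0.36,"dz":-1.97,"rx":0,"ry":0,"rz":0,"hand":1},{"dx":0,"dy":-0.36,"dz":-1.97,"rx":0,"ry":0,"rz":0,"hand":1},{"dx":0,"dy":-0.36,"dz":-1.97,"rx":0,"ry":0,"rz":0,"hand":1},{"dx":0,"dy":-0.36,"dz":-1.97,"rx":0,"ry":0,"rz":0,"hand":1},{"dx":0,"dy":-0.54,"dz":-2.95,"rx":0,"ry":0,"rz":0,"hand":1},{"dx":0,"dy":-0.54,"dz":-2.95,"rx":0,"ry":0,"rz":0,"hand":1},{"dx":0,"dy":-0.54,"dz":-2.95,"rx":0,"ry":0,"rz":0,"hand":1}]' 80
python3 - <<'E'
from h import *
isc,ds=bot.grab_frame('scene');save('s16',cv2.resize(isc[170:305,250:430],(800,600),interpolation=cv2.INTER_CUBIC))
to([.4635,-.0174,.043],np.radians(38.2))
E
```

```text
clock: 15.7
position: [0.4661, -0.0148, 0.0907]
tool_rot: [-2.962, 0.0, 2.237]
force: [-0.8, -0.4, -1.5]
grip_width: 0.0085
clock 15.75 pos [ 0.4662 -0.0148  0.0911] rot [-2.9621e+00  2.0000e-04  2.2367e+00] d_tool_mm [-0.3  4.9 48. ] q [-0.43  0.6   0.37  2.02 -0.17  0.71  0.7 ] F [ 1.4 -0.2 -0. ] g 0.0082
rotvec tool [-0.1795  0.0002 -0.0008]
```

View pics/s16.png

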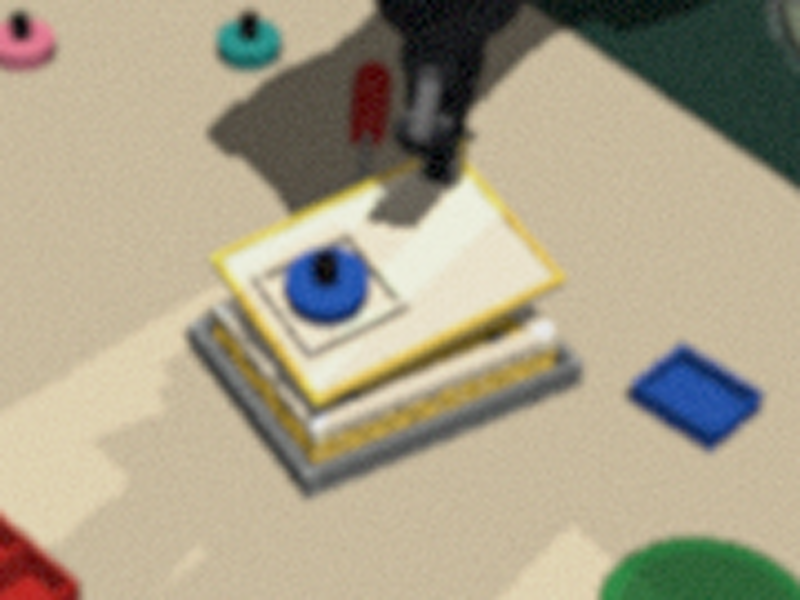

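The tray is peeled off, the stack stays in its holder and the cap is upright in the pocket. I'll lift further and level it.

```bash
python3 -m inch '[{"dx":0,"dy":-0.9,"dz":-5,"rx":0,"ry":0,"rz":0,"hand":1},{"dx":0,"dy":-1.6,"dz":-9,"rx":0,"ry":0,"rz":0,"hand":1},{"dx":0,"dy":-2.2,"dz":-12,"rx":-0.02,"ry":0,"rz":0,"hand":1},{"dx":0,"dy":-2,"dz":-12,"rx":-0.03,"ry":0,"rz":0,"hand":1},{"dx":0,"dy":-1.5,"dz":-12,"rx":-0.03,"ry":0,"rz":0,"hand":1},{"dx":0,"dy":-1,"dz":-10,"rx":-0.03,"ry":0,"rz":0,"hand":1},{"dx":0,"dy":-0.5,"dz":-8,"rx":-0.03,"ry":0,"rz":0,"hand":1},{"dx":0,"dy":0,"dz":-6,"rx":-0.03,"ry":0,"rz":0,"hand":1},{"dx":0,"dy":0,"dz":-3,"rx":-0.01,"ry":0,"rz":0,"hand":1},{"dx":0,"dy":0,"dz":0,"rx":0,"ry":0,"rz":0,"hand":1}]' 80
python3 - <<'E'
from h import *
isc,ds=bot.grab_frame('scene');save('s17',cv2.resize(isc[130:310,220:460],(800,600),interpolation=cv2.INTER_CUBIC))
c=bot.get_calibration('wrist'); im,d=bot.grab_frame('wrist'); save('w17',im);P=cloud(c,d,True);np.savez('pics/w17.npz',P=P,im=im)
s=bot.observe();M=Rm(s['tool_rot'])
q=bot.trace('wrist','tray')
for r in q: print(r['score'],r['box'])
# plane fit of cream area
h=cv2.cvtColor(im,cv2.COLOR_RGB2HSV).astype(int)
m=np.zeros((480,640),bool);m[120:420,330:640]=True
m&=(P[...,2]>s['position'][2]-.04)&(P[...,2]<s['position'][2]+.04)&(h[...,2]>130)&(d>0)
X=P[m];A=np.c_[X[:,:2],np.ones(len(X))]
for _ in range(5):
    k=np.linalg.lstsq(A,X[:,2],rcond=None)[0];e=np.abs(A@k-X[:,2]);g=e<max(.003,np.median(e)*2);A,X=A[g],X[g]
print(len(X),k)
to([.4635,-.0174,.043],np.radians(38.2))
E
```

```text
clock: 16.75
position: [0.4663, -0.0148, 0.1685]
tool_rot: [3.141, 0.0, 2.236]
force: [-0.2, 0.7, -2.4]
grip_width: 0.0079
0.89 [274.7, 127.1, 605.1, 401.6]
0.57 [598.9, 75.0, 638.7, 192.5]
30592 [-0.00258195  0.00314569  0.16572152]
clock 16.9 pos [ 0.4663 -0.0144  0.1678] rot [-3.1407e+00 -2.0000e-04  2.2370e+00] d_tool_mm [ -0.6  -3.9 124.8] q [-0.38  0.39  0.36  2.08 -0.21  0.71  0.78] F [ 0.5 -0.1 -0.9] g 0.0084
rotvec tool [-0.0009 -0.0002 -0.0005]
```

View pics/s17.png

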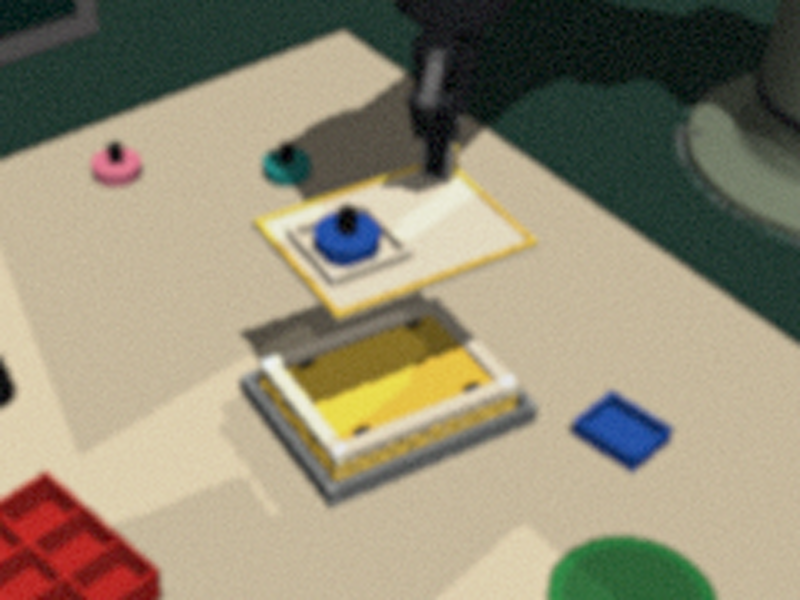

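View pics/w17.png

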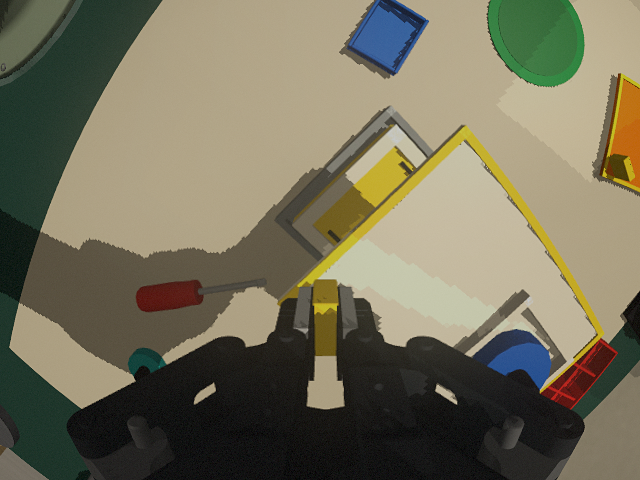

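Run:
```python
from h import *
c=bot.get_calibration('wrist')
q=rayplane(c,[(127,465),(335,603)],.1643,True)[:,:2]*1000; ang=np.arctan2(*(q[1]-q[0])[::-1])
print(q,np.degrees(ang),np.hypot(*(q[1]-q[0])))
a=np.radians(-6.8);M=np.array([[np.cos(a),-np.sin(a)],[np.sin(a),np.cos(a)]])
print(q[0]-M@[-75,55],q[1]-M@[75,55],bot.observe()['position'][:2]*1000+M@[60,40])
it,_=bot.grab_frame('top');isc,_=bot.grab_frame('scene')
for n,im in [('top',it),('scene',isc)]:
    c=bot.get_calibration(n)
    for s,m in blobs(im,50,75,smin=120,amin=400): print(n,s,hullcirc(c,m,.003))
to([.445,.2135,.2085])
```

```text
[[464.42926119  80.89384352]
 [613.22812906  62.63665685]] -6.995062130378841 149.91473558429138
[532.38945604  17.40044295] [532.2434977   16.90385153] [530.61254986  18.19654242]
top [173 265  50  50 704] (((508.2724304199219, 247.6271514892578), 53.68081283569336), array([509.9482, 245.954 ], dtype=float32))
scene [ 385  292   50   38 1451] (((512.15771484375, 248.01602172851562), 51.94326400756836), array([505.82233, 249.59904], dtype=float32))
clock 17.0 pos [ 0.4663 -0.0144  0.1678] rot [-3.1406e+00 -2.0000e-04  2.2371e+00] d_tool_mm [192.3 124.1 -40.8] q [-0.38  0.39  0.36  2.08 -0.21  0.71  0.78] F [-0.2  0.3 -1. ] g 0.0083
```

```bash
python3 -m inch '[{"dx":1.9,"dy":1.2,"dz":-0.4,"rx":0,"ry":0,"rz":0,"hand":1},{"dx":3.9,"dy":2.5,"dz":-0.8,"rx":0,"ry":0,"rz":0,"hand":1},{"dx":5.8,"dy":3.7,"dz":-1.2,"rx":0,"ry":0,"rz":0,"hand":1},{"dx":7.8,"dy":5,"dz":-1.6,"rx":0,"ry":0,"rz":0,"hand":1},{"dx":9.7,"dy":6.2,"dz":-2,"rx":0,"ry":0,"rz":0,"hand":1},{"dx":11.6,"dy":7.5,"dz":-2.4,"rx":0,"ry":0,"rz":0,"hand":1},{"dx":13.6,"dy":8.7,"dz":-2.8,"rx":0,"ry":0,"rz":0,"hand":1},{"dx":13.6,"dy":8.7,"dz":-2.8,"rx":0,"ry":0,"rz":0,"hand":1},{"dx":13.6,"dy":8.7,"dz":-2.8,"rx":0,"ry":0,"rz":0,"hand":1},{"dx":15.5,"dy":10,"dz":-3.3,"rx":0,"ry":0,"rz":0,"hand":1}]' 80
python3 -m inch '[{"dx":15.5,"dy":10,"dz":-3.3,"rx":0,"ry":0,"rz":0,"hand":1},{"dx":13.6,"dy":8.7,"dz":-2.8,"rx":0,"ry":0,"rz":0,"hand":1},{"dx":13.6,"dy":8.7,"dz":-2.8,"rx":0,"ry":0,"rz":0,"hand":1},{"dx":13.6,"dy":8.7,"dz":-2.8,"rx":0,"ry":0,"rz":0,"hand":1},{"dx":11.6,"dy":7.5,"dz":-2.4,"rx":0,"ry":0,"rz":0,"hand":1},{"dx":9.7,"dy":6.2,"dz":-2,"rx":0,"ry":0,"rz":0,"hand":1},{"dx":7.8,"dy":5,"dz":-1.6,"rx":0,"ry":0,"rz":0,"hand":1},{"dx":5.8,"dy":3.7,"dz":-1.2,"rx":0,"ry":0,"rz":0,"hand":1},{"dx":3.9,"dy":2.5,"dz":-0.8,"rx":0,"ry":0,"rz":0,"hand":1},{"dx":1.9,"dy":1.2,"dz":-0.4,"rx":0,"ry":0,"rz":0,"hand":1}]' 80
python3 -m inch '[{"dx":0,"dy":0,"dz":0,"rx":0,"ry":0,"rz":0,"hand":1},{"dx":0,"dy":0,"dz":0,"rx":0,"ry":0,"rz":0,"hand":1},{"dx":0,"dy":0,"dz":0,"rx":0,"ry":0,"rz":0,"hand":1}]' 80
python3 - <<'E'
from h import *
isc,ds=bot.grab_frame('scene');save('s18',isc)
it,dt=bot.grab_frame('top');save('t18',it)
c=bot.get_calibration('wrist'); im,d=bot.grab_frame('wrist'); save('w18',im);P=cloud(c,d,True)
s=bot.observe()
h=cv2.cvtColor(im,cv2.COLOR_RGB2HSV).astype(int)
m=np.zeros((480,640),bool);m[120:420,330:640]=True
m&=(P[...,2]>s['position'][2]-.04)&(P[...,2]<s['position'][2]+.04)&(h[...,2]>130)&(d>0)
X=P[m];A=np.c_[X[:,:2],np.ones(len(X))]
for _ in range(5):
    k=np.linalg.lstsq(A,X[:,2],rcond=None)[0];e=np.abs(A@k-X[:,2]);g=e<max(.003,np.median(e)*2);A,X=A[g],X[g]
print(len(X),k,'plate top z at mat',k@[.5095,.247,1])
to([.4443,.2149,.2085],np.radians(38.2))
ct=bot.get_calibration('top')
P=cloud(ct,dt); mm=(P[...,2]>.19)&(P[...,2]<.215)&(np.abs(P[...,0]-.51)<.12)&(np.abs(P[...,1]-.247)<.11)
r=cv2.minAreaRect(P[mm][:,:2].astype(np.float32)*1000);print('top tray rect',r)
E
```

```text
clock: 18.0
position: [0.455, 0.1015, 0.1885]
tool_rot: [3.141, -0.0, 2.237]
force: [-0.3, 0.5, -2.1]
grip_width: 0.008
clock: 19.0
position: [0.4443, 0.215, 0.2084]
tool_rot: [-3.141, 0.0, 2.237]
force: [0.9, 0.5, -2.2]
grip_width: 0.0084
clock: 19.3
position: [0.4444, 0.2144, 0.2083]
tool_rot: [-3.141, 0.0, 2.236]
force: [-0.3, -0.1, -1.1]
grip_width: 0.0083
30570 [-0.00274115  0.00313157  0.20517709] plate top z at mat 0.20455396968353093
clock 19.45 pos [0.4444 0.2146 0.2084] rot [3.1416e+00 1.0000e-04 2.2364e+00] d_tool_mm [ 0.2  0.1 -0.1] q [-0.84  0.36  0.34  1.98 -0.16  0.83  0.26] F [ 0.1 -0.1 -1.4] g 0.0081
rotvec tool [ 0.      0.0001 -0.0011]
top tray rect ((533.1701049804688, 208.82122802734375), (177.6116943359375, 85.68269348144531), 30.581335067749023)
```

View pics/s18.png

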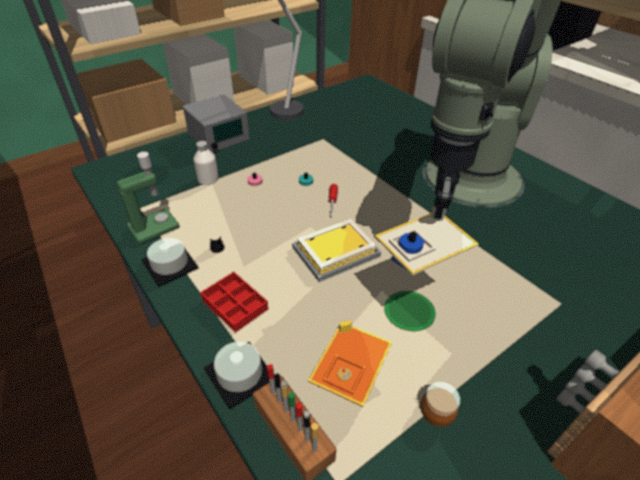

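View pics/t18.png

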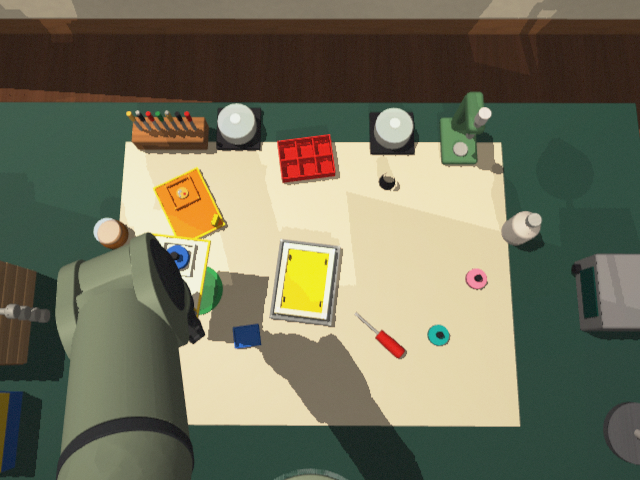

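View pics/w18.png

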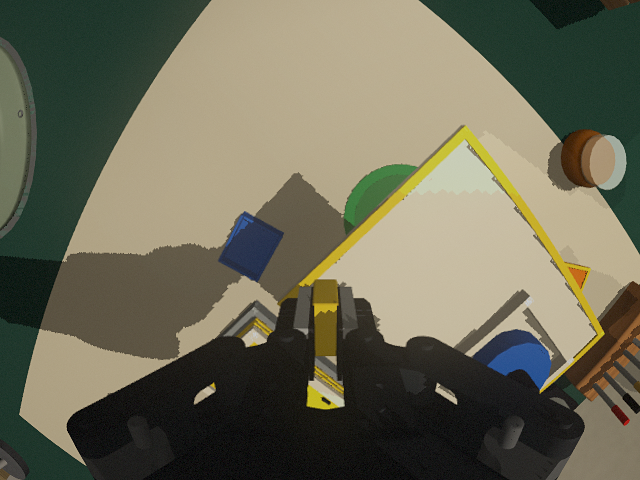

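The tray is held level over the mat, with the blue cap in its pocket at scene (410,242). The stack sits in its holder at (335,248), and all bystanders are in place. One last check of position before handing in.

Run:
```python
from h import *
a=np.radians(-6.9);M=np.array([[np.cos(a),-np.sin(a)],[np.sin(a),np.cos(a)]])
c=bot.get_calibration('wrist')
q=rayplane(c,[(127,465),(335,603)],.2045,True)[:,:2]*1000
print('wrist',q[0]-M@[-75,55],q[1]-M@[75,55])
q=rayplane(bot.get_calibration('top'),[(236.5,211)],.2045)[:,:2]*1000;print('top',q-M@[75,-55])
q=rayplane(bot.get_calibration('scene'),[(272,415),(242,478)],.2045)[:,:2]*1000;print('scene',q[0]-M@[75,55],q[1]-M@[-75,55])
s=bot.observe();print(s['qd'].round(3),s['clock'])
```

```text
wrist [510.48563304 246.44126105] [510.86164067 246.08245178]
top [[514.00165511 246.0006239 ]]
scene [503.60896501 246.37048306] [505.54976546 242.93779254]
[-0.003  0.     0.001  0.001 -0.001 -0.001 -0.001] 19.45
```

Three cameras put the tray centre at about (510, 246) mm, against the mat at about (509.5, 247). I'm handing in.

```bash
python3 -m inch '[{"dx":0,"dy":0,"dz":0,"rx":0,"ry":0,"rz":0,"hand":1},{"dx":0,"dy":0,"dz":0,"rx":0,"ry":0,"rz":0,"hand":1}]' 80
python3 -c "
from workcell import bot
print(bot.job_done())"
```

```text
clock: 19.65
position: [0.4443, 0.2148, 0.2083]
tool_rot: [-3.142, 0.0, 2.237]
force: [-0.0, 0.1, -1.9]
grip_width: 0.0083
the job is handed in; nothing more can be done
None
```

The job is handed in at 19.65 s: the tray is held still and level over the green mat with the blue cap in its pocket. No verdict is reported.

- **Cap:** I picked up the blue cap by its knob, set it rim down over the movement and released it. After release it measured (561.5, 9.5) mm against a pocket centre of about (561.5, 9.8) mm, and it stayed upright to the end.
- **Peel:** I gripped the yellow corner with the force set to 70 N, then 80 N. I tilted the tray 0.18 rad about the opposite corner, lifted it free and levelled it. The lower trays stayed in their holder.
- **Last checks:** The plate's slope is about 0.004 rad, and the tray centre is about 20 cm above the mat. The wrist camera puts that centre at (510.5, 246) mm and the mat at about (509.5, 247) mm. The last pictures show no bystander displaced.
- **Disagreements:**
  - The top and scene cameras place the tray centre 4 to 7 mm from the wrist camera's value.
  - An automatic outline of the tray from the top view was useless, because the arm covers most of it, so I used single corners instead.

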